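Load the spring-loaded pot dispenser

ROBOT

A 6-joint arm with a two-finger parallel gripper is mounted at the origin on the work surface. World frame = base frame: x ahead of the robot, y to its left, z up, the work surface at z = 0. Lengths are in mm, angles in rad, forces in N, time in s.
With the tool pointing down it reaches from about 300 to 775 mm from the base axis. Payload 14.6 kg.
Tool frame: the origin (TCP) lies between the finger pads; the fingertips stand manip.finger_overhang ahead of it and the grasp point (between the pads) lies 2 mm behind it (manip.finger_overhang is the distance from the TCP to the fingertips, in mm); z points along the fingers, y is the direction in which the jaws open and shut (so a half turn about z gives the same grasp; the last joint's range is limited). The gripper opens to 94 mm and grips with 3 to 60 N. Pads are 16 mm wide; open, the fingers measure 119 mm over their backs; the gripper's body (75 mm by 177 mm) begins 78 mm behind the grasp point.
Start: joints at [-0.067, 0.3, 1.521, -0, 1.321, -0.067], TCP at [549.99, -0.002, 222.446] pointing down, gripper open.
Joint ranges: [-3.03, 3.03], [-0.79, 2.21], [0.23, 2.52], [-1.04, 4.18], [0, 3.07], [-2.55, 2.55]. Speed limits (rad/s): [2.22, 2.22, 2.57, 3.14, 3.14, 3.14].

INTERFACE

Orientations are given as [roll, pitch, yaw] about the fixed x, y, z axes, in that order (R = Rz(yaw) Ry(pitch) Rx(roll)).
In Python, from cell import manip gives the robot as it stands.
- The arm moves only by the tool drive_tool, never from a script. Its argument "steps" is a list of rows, each an object with "delta_pos": the shift along the world's x, y, z in mm, a list of three; "yaw": the turn about the world's z in rad; "hand": the finger opening in mm, from 0 to 94. A call has 1 to 5 rows; each row shifts and turns the commanded pose from where the row before left it; what a row does not reach is not made up. A row lasts 1/12 s, in which the tool goes at most 41.7 mm and 7.16 degrees, less where a joint would pass 70% of its speed; a pose out of reach is approached as far as the arm can. A call is refused whole if a number of a shift passes 41.7 or a number of a turn 0.125, either way. A call with a gripper value outside its range is refused whole. The fingers move at their own pace and stop on an object; "squeeze" is the grip in N (left out, the last holds). Time passes only in rows, so rows that do not move let the fingers close. It gives the time, the measured TCP pose, the force and the opening at its end, in the units of the state.
- manip.read_state(): the state, without advancing time (a new reading comes with each control period).
- manip.camera(name): name is "scene" or "side" or "wrist"; returns a dict with "frame" (400x640x3 uint8, red, green, blue), "range_z" (400x640 float32, mm along the optical axis (not along the pixel's ray), 0 where there is no reading), "intrinsics" (3x3 intrinsics, pixels), "position" and "attitude" of the camera in the world. Camera axes: x right, y down, z forward; pixel columns grow to the right and rows downward; lengths in mm; the calibration is good to about 2 mm. A picture is of the moment at which its call begins.
- manip.sign_off(): hands the job in, once; it reports no verdict.
The state is a dict: "clock": time; "joints": joint angles; "qd": joint speeds; "effort": joint torques, N m; "eef_pos": TCP position; "eef_rot": TCP orientation; "wrist_force": force on the tool from outside, world axes, zero at the start; "moment": the same for the moment, N m; "finger_gap": finger opening in mm.
Only numpy, scipy, OpenCV 4.12 (cv2) and the standard library are available. Lean on these libraries where they do the work, as an engineer would, in place of code of your own. Each camera call takes 0.05 s, during which the arm holds its last target.

TASK

Make the pot dispenser ready for serving: slide the thin travel board up out of its slots across the mouth and put it in the open red box, then load every dip pot on the table, upright, into the spring-loaded well, pressing each one down until the clips snap over its lid. Do not disturb the jar, bowl, spatula and ladle.

Things in the scene. Friction and masses are not known exactly. Their poses are not given: they have to be found in the camera images.
- dispenser: the spring-loaded pot dispenser, fixed: 150 x 160 x 8 mm steel base, an open vertical well guided by four steel posts (8 mm thick, at x, y = +-28 mm, 3 mm clear of a pot, tops bent outward, ending 205 mm high), a grey tower at each end (y = +-47 to 67 mm, 220 mm high). Origin: on the well's axis at table level; z up. The well's x sides are open: fingers closing along x can lower a pot in
- well (a point): on the well's axis, 171 mm above the table: the height at which the empty platform, or the lid of the last clipped pot, waits just under the clips; a new pot's foot goes here, between the two clips, and it is then pressed down 30 mm (a few more to let the clips snap)
- clip_l_tip (a point): the steel clip: a sprung roller (8 mm round, 24 mm long along the dispenser's x) on the dispenser's +y side; the point is its axis, 28.5 mm from the well's axis, 175 mm high; 49 mm free between both clips. A pot's cone, pressed down, moves it 9 mm outward (some 5 N for both); then it snaps back over the lid and holds the pile down, top lid at 171 mm
- clip_r_tip (a point): the steel clip: a sprung roller (8 mm round, 24 mm long along the dispenser's x) on the dispenser's -y side; the point is its axis, 28.5 mm from the well's axis, 175 mm high; 49 mm free between both clips. A pot's cone, pressed down, moves it 9 mm outward (some 5 N for both); then it snaps back over the lid and holds the pile down, top lid at 171 mm
- slots (a point): on the well's axis, 184 mm high: floor level of the two upright slots in the tower tops (at y = +-47 to 64 mm), 9 mm wide along x, 36 mm deep, open at the top and towards the well, which hold the ends of the travel board
- platform (a joint): how far the dispenser's round 62 mm platform has sunk (m): 0 = empty and up, its top at 171 mm height just under the clips; spring 60 N/m with 2.6 N at 0; one 30 mm step per pot clipped in, stop at 0.165
- board_c (a point): the travel board, thin plywood, 122 mm long (its y), 70 mm high (its z), 6 mm thick (its x), 60 g; the point is its centre. At the start it stands upright in the dispenser's two slots, across the mouth of the well, its lower edge at 185 mm and its upper edge at 255 mm height; its axes are the dispenser's; it comes out straight upward
- redbox: the open red plastic box with snap clips, fixed, standing on its own upturned lid: outside 200 mm (x) x 130 mm (y), walls 4 mm, inner floor 14 mm and rim 72 mm above the table. Origin: centre of the lid's underside, at table level
- pot1_c (a point): a lidded white ceramic dip pot, round, 66 mm diameter, 30 mm tall, flat closed cork lid on top, about 100 g. From the bottom: foot 47 mm diameter, 9 mm high; a cone widening to 66 mm at 18 mm; a straight band 66 mm wide from 18 to 30 mm (grip it there). The point is its centre, 15 mm above its underside; z up. Pots stack foot on lid. May be absent (None)
- pot2_c (a point): a lidded white ceramic dip pot, round, 66 mm diameter, 30 mm tall, flat closed cork lid on top, about 100 g. From the bottom: foot 47 mm diameter, 9 mm high; a cone widening to 66 mm at 18 mm; a straight band 66 mm wide from 18 to 30 mm (grip it there). The point is its centre, 15 mm above its underside; z up. Pots stack foot on lid. May be absent (None)
- pot3_c (a point): a lidded white ceramic dip pot, round, 66 mm diameter, 30 mm tall, flat closed cork lid on top, about 100 g. From the bottom: foot 47 mm diameter, 9 mm high; a cone widening to 66 mm at 18 mm; a straight band 66 mm wide from 18 to 30 mm (grip it there). The point is its centre, 15 mm above its underside; z up. Pots stack foot on lid. May be absent (None)
- pot4_c (a point): a lidded white ceramic dip pot, round, 66 mm diameter, 30 mm tall, flat closed cork lid on top, about 100 g. From the bottom: foot 47 mm diameter, 9 mm high; a cone widening to 66 mm at 18 mm; a straight band 66 mm wide from 18 to 30 mm (grip it there). The point is its centre, 15 mm above its underside; z up. Pots stack foot on lid. May be absent (None)
- pot5_c (a point): a lidded white ceramic dip pot, round, 66 mm diameter, 30 mm tall, flat closed cork lid on top, about 100 g. From the bottom: foot 47 mm diameter, 9 mm high; a cone widening to 66 mm at 18 mm; a straight band 66 mm wide from 18 to 30 mm (grip it there). The point is its centre, 15 mm above its underside; z up. Pots stack foot on lid. May be absent (None)
- jar: glass jar with steel cap, 80 mm diameter, 110 mm tall; origin under its centre. Bystander: leave it where it is.
- bowl: small ceramic bowl, 110 mm wide, 50 mm tall; origin under its centre. Bystander: leave it where it is.
- spatula: wooden spatula 260 mm long, lying flat, 80 mm wide blade. Bystander: leave it where it is.
- ladle: steel ladle, 235 mm long, its round cup (66 mm wide, 28 mm tall) standing on the table with the handle sloping down; origin under the cup. Bystander: leave it where it is.
Mind the look-alikes: they are no part of the job. Of the things that look like the part that bears board_c, the middle-sized one is meant.

How it is judged (in metres and radians):
On the way, in this order (a step that is already met when the one before it is completed fails the run):
1. the travel board has been slid up out of its slots (z of board_c in the frame of dispenser above 0.25 m and horizontal distance between board_c and dispenser below 0.08 m).
2. a first pot has been pressed down and the platform has sunk by one pot (value of joint platform above 0.026 m), for 0.3 s.
At the end, for the whole second after the job is handed in: every pot present is in the dispenser's well (within 8 mm of its axis), upright (within 0.12 rad) and below the clips (centre lower than 160 mm); the travel board's centre is inside the red box, below 60 mm; the platform is at rest (horizontal distance between each of pot1_c, pot2_c, pot3_c, pot4_c, pot5_c and dispenser below 0.008 m and angle between each of pot1_c, pot2_c, pot3_c, pot4_c, pot5_c's own z axis and vertical below 0.12 rad and z of each of pot1_c, pot2_c, pot3_c, pot4_c, pot5_c in the frame of dispenser below 0.16 m and x of board_c in the frame of redbox between -0.1 and 0.1 m and y of board_c in the frame of redbox between -0.065 and 0.065 m and z of board_c in the frame of redbox below 0.06 m and velocity of joint platform between -0.01 and 0.01 m/s); the robot touches nothing.
It fails at once if the jar is moved by more than 3 cm (distance of jar from where it was at the start of the episode above 0.03 m).
It fails at once if the bowl is moved by more than 3 cm (distance of bowl from where it was at the start of the episode above 0.03 m).
It fails at once if the spatula is moved by more than 3 cm (distance of spatula from where it was at the start of the episode above 0.03 m).
It fails at once if the ladle is moved by more than 3 cm (distance of ladle from where it was at the start of the episode above 0.03 m).
Of pot1, pot2, pot3, pot4, pot5 only 3 to 5 are there at a start; the rules pass over those that are not, and their reading is None.
At some moment in a run one of pot1, pot2, pot3, pot4, pot5 may be knocked a few centimetres aside while the robot is not near it.
It also fails if it takes over 210 s, if anything falls off the work surface, if the arm or the gripper's body presses on something with over 40 N, if the wrist force passes 120 N, or if a joint passes its speed limit or range.

## Working session

There is one attempt and no reset: what is moved stays moved. The work goes in short steps, Python scripts to look and compute and a tool call to move; the robot and the scene stay as the last step left them, time stands still between calls to the robot, and variables do not carry over. Pictures are saved under pics/ and viewed, and the job is handed in when it is done.

Besides the shell and the picture viewer there is one more tool, called after "Emit:" as name([rows], argument=value, ...), one row to a line, values as JSON. drive_tool: Moves the arm, as the interface text tells. Its arguments: {"type":"object","properties":{"steps":{"type":"array"},"squeeze":{"type":"number"}},"required":["steps"]}

```bash
ls; mkdir -p pics; python3 - <<'E'
from cell import manip
import cv2
print(manip.read_state()); print(manip.finger_overhang)
for n in ["scene","side","wrist"]:
    c=manip.camera(n); cv2.imwrite(f"pics/{n}0.png",c["frame"][:,:,::-1]); print(n,c["intrinsics"],c["position"],c["attitude"])
E
```

```text
pics
{'clock': 0.0, 'joints': array([-6.66149716e-02,  3.00504709e-01,  1.52161992e+00, -4.54313226e-05,
        1.32070201e+00, -6.65917944e-02]), 'qd': array([-0.0011519 , -0.00194081,  0.00121169, -0.00172058,  0.00021243,
        0.00083864]), 'effort': array([-1.53750298e-03, -5.31805658e+01, -3.52735734e+01,  7.07558286e-02,
        2.43994006e-02, -4.79655944e-05]), 'eef_pos': array([ 5.49739588e+02, -4.98407047e-03,  2.21851456e+02]), 'eef_rot': array([-3.14035847e+00, -3.82064953e-05,  1.57078440e+00]), 'wrist_force': array([ 0.32323465,  0.09472137, -0.28631537]), 'moment': array([-0.01065131, -0.06431863,  0.02251102]), 'finger_gap': 94.21196740171561}
17.0
scene [[439.97284179   0.         318.18594009]
 [  0.         439.97284179 201.379946  ]
 [  0.           0.           1.        ]] [1207.36082189 -287.687046   1240.92426004] [-2.53977762 -0.00525184  1.02548686]
side [[452.9676589    0.         315.44202904]
 [  0.         452.9676589  192.8611602 ]
 [  0.           0.           1.        ]] [-250.29912693  938.93725739  799.93763279] [-2.07703585  0.02710904 -2.35587545]
wrist [[283.02618583   0.         326.79947835]
 [  0.         283.02618583 198.92279653]
 [  0.           0.           1.        ]] [549.99628799  84.10425665 385.2207996 ] [2.84870676e+00 4.96715060e-06 6.51108300e-04]
```

View pics/scene0.png

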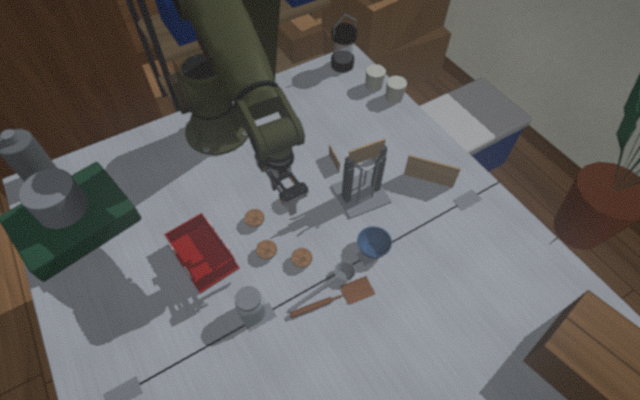

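View pics/side0.png

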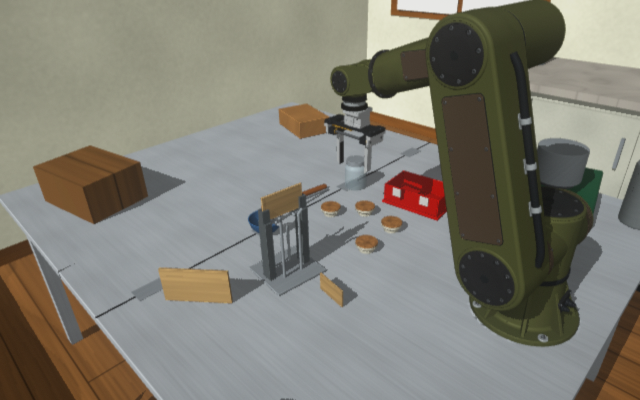

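View pics/wrist0.png

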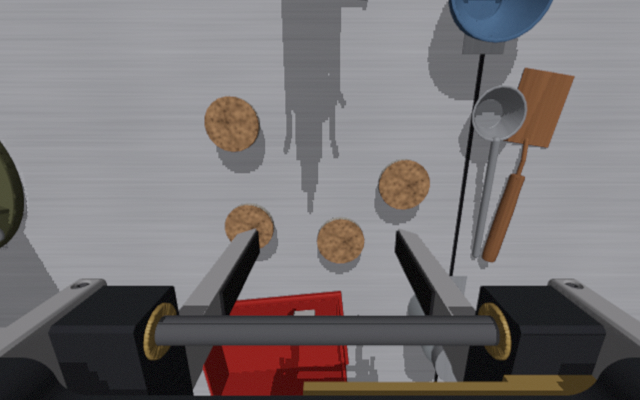

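Pictures. Scene: dispenser at (362,180) with the board across its mouth at (367,152), look-alike boards at (335,158) and (432,170), red box (202,253), pots (254,217), (266,249), (301,257), the fourth hidden behind the hand. Side: pots at (331,208), (365,208), (391,223), (367,243). Wrist: four pots. Board candidates in the side view are (195,285) large, (282,200) in the slots, and (332,290) small. I take the middle one in the slots.

```bash
cat > h.py <<'E'
from cell import manip
import numpy as np, cv2
from scipy.spatial.transform import Rotation as Ro
def R(c): return Ro.from_euler('xyz',c["attitude"]).as_matrix()
def cloud(c):
    K=c["intrinsics"];z=c["range_z"].astype(float)
    v,u=np.mgrid[0:z.shape[0],0:z.shape[1]]
    p=np.stack([(u-K[0,2])/K[0,0]*z,(v-K[1,2])/K[1,1]*z,z],-1)
    w=p@R(c).T+c["position"]; w[z<=0]=np.nan
    return w
def ray(c,uv,h):
    K=c["intrinsics"];uv=np.atleast_2d(uv).astype(float)
    d=np.stack([(uv[:,0]-K[0,2])/K[0,0],(uv[:,1]-K[1,2])/K[1,1],np.ones(len(uv))],-1)@R(c).T
    t=(h-c["position"][2])/d[:,2]
    return c["position"]+t[:,None]*d
def proj(c,p):
    K=c["intrinsics"];q=(np.atleast_2d(p)-c["position"])@R(c)
    return np.stack([q[:,0]/q[:,2]*K[0,0]+K[0,2],q[:,1]/q[:,2]*K[1,1]+K[1,2]],-1)
def cork(c):
    hsv=cv2.cvtColor(c["frame"],cv2.COLOR_RGB2HSV)
    return cv2.inRange(hsv,(5,70,60),(22,255,255))
def save(n,im,s=1,bgr=False):
    im=im if bgr else im[:,:,::-1]
    cv2.imwrite("pics/"+n,cv2.resize(im,None,fx=s,fy=s,interpolation=cv2.INTER_CUBIC))
E
python3 - <<'E'
from h import *
for n in ["scene","side","wrist"]:
    c=manip.camera(n); w=cloud(c); m=cork(c)
    k,l,st,ce=cv2.connectedComponentsWithStats(m)
    print(n)
    for i in range(1,k):
        if st[i,4]<60: continue
        q=w[l==i]; q=q[~np.isnan(q[:,0])]
        if len(q)<5 or abs(np.median(q[:,1]))>700 or np.median(q[:,0])>1000: continue
        print(ce[i].round(),st[i,4],"med",np.median(q,0).round(),"lo",np.percentile(q,2,0).round(),"hi",np.percentile(q,98,0).round(), "lidray",ray(c,ce[i],30)[0].round(1))
c=manip.camera("scene");save("s1.png",c["frame"][110:310,150:480],2.4)
c=manip.camera("side");save("s2.png",c["frame"][150:320,140:460],2.4)
E
```

```text
scene
[84. 79.] 13832 med [-775. -367. -194.] lo [-1585.  -703.  -752.] hi [-763.   15.  196.] lidray [-518.6 -359.3   30. ]
[142.  24.] 217 med [-1184.    25.  -219.] lo [-1601.     2.  -656.] hi [-950.   89. -131.] lidray [-765.7  -30.    30. ]
[170.  42.] 1099 med [-961.  106. -210.] lo [-1596.    24.  -750.] hi [-787.  207. -197.] lidray [-574.6   29.8   30. ]
[254. 217.] 228 med [446. -64.  29.] lo [418. -90.  24.] hi [472. -36.  34.] lidray [445.7 -63.3  30. ]
[266. 249.] 262 med [569. -83.  30.] lo [ 542. -109.   24.] hi [595. -56.  35.] lidray [569.6 -83.2  30. ]
[301. 257.] 267 med [650.  -3.  30.] lo [624. -30.  26.] hi [677.  23.  35.] lidray [650.9  -3.4  30. ]
[357. 290.] 512 med [820.  91.   4.] lo [790.  50.  -1.] hi [849. 131.   9.] lidray [827.9  82.6  30. ]
[311. 307.] 183 med [798. -59.  19.] lo [ 786. -115.   14.] hi [810.   3.  24.] lidray [802.1 -59.9  30. ]
side
[414.  65.] 598 med [307.  86. 559.] lo [276.  81. 532.] hi [342.  90. 588.] lidray [ 1539.3 -1798.4    30. ]
[472. 168.] 5916 med [ 79. 226. 435.] lo [ 14. 221. 302.] hi [141. 231. 556.] lidray [ 443. 
[... 1012 characters left out ...]
5.  43.  29.] hi [464. 101.  32.] lidray [434.2  72.3  30. ]
[404. 184.] 1935 med [649.  -3.  31.] lo [620. -33.  29.] hi [678.  26.  32.] lidray [649.5  -3.2  30. ]
[249. 223.] 1261 med [447. -56.  31.] lo [415. -86.  29.] hi [475. -33.  32.] lidray [445.9 -56.9  30. ]
[340. 241.] 1625 med [568. -83.  31.] lo [ 540. -113.   29.] hi [597. -54.  32.] lidray [568.4 -83.   30. ]
[155. 332.] 735 med [502.  27. 322.] lo [501.  18. 312.] hi [503.  31. 325.] lidray [ 287.7 -234.8   30. ]
[499. 332.] 657 med [598.  27. 322.] lo [597.  18. 312.] hi [599.  32. 326.] lidray [ 814.2 -235.1   30. ]
[457. 386.] 4358 med [585.  18. 331.] lo [545.  17. 327.] hi [617.  20. 333.] lidray [ 764.6 -344.2   30. ]
```

View pics/s1.png

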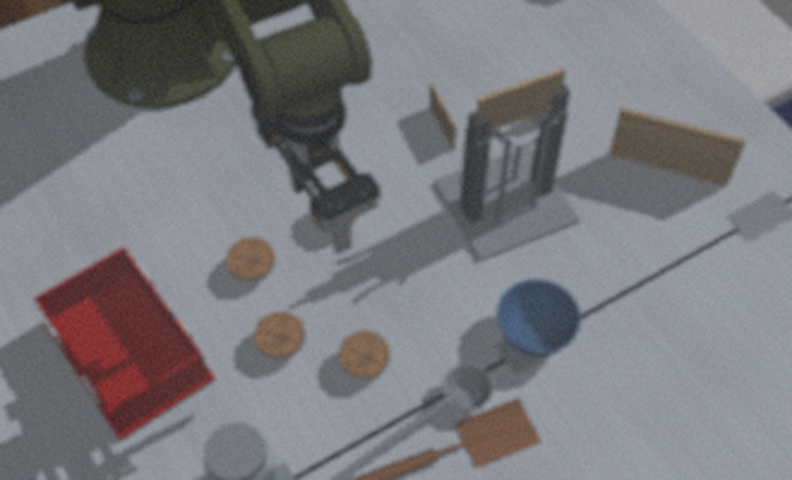

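View pics/s2.png

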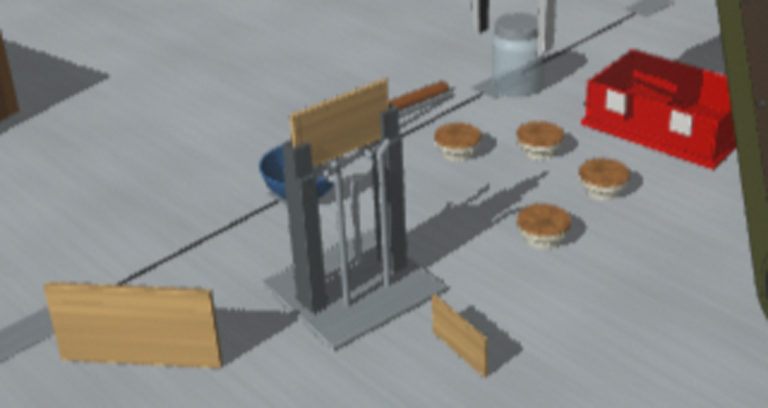

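Scene crop: the board in the slots is at (520,97), the red box is open and empty, and the dispenser is yawed. Side crop: the middle-sized board at (340,122) stands in the tower tops, and there are four pots. Next I measure the dispenser, board and box poses.

```bash
python3 - <<'E'
from h import *
for n in ["scene","side"]:
    c=manip.camera(n); w=cloud(c)
    hsv=cv2.cvtColor(c["frame"],cv2.COLOR_RGB2HSV)
    m=cork(c)>0
    near=(abs(w[...,0]-530)<120)&(abs(w[...,1]-300)<120)
    b=w[m&near&(w[...,2]>190)&(w[...,2]<265)]
    d=b[:,:2]-b[:,:2].mean(0); u,s,vt=np.linalg.svd(d,full_matrices=False)
    print(n,"board",len(b),np.median(b,0).round(1),"ang",np.degrees(np.arctan2(vt[0,1],vt[0,0])).round(1),"along",np.percentile(d@vt[0],[1,99]).round(),"normal spread",np.percentile(d@vt[1],[2,98]).round(1),"z",np.percentile(b[:,2],[1,99]).round())
    mid=b[:,:2].mean(0)+np.mean(np.percentile(d@vt[0],[1,99]))*vt[0]; print("facemid",mid.round(1))
    # minAreaRect in image
    ys,xs=np.where(m&near&(w[...,2]>190)&(w[...,2]<265)); r=cv2.approxPolyDP(cv2.convexHull(np.stack([xs,ys],1).astype(np.int32)),4,True).reshape(-1,2)
    print("corners",r.tolist(), ray(c,r,255).round().tolist())
    # base plate: height 8 grey
    bp=w[near&(w[...,2]>5)&(w[...,2]<12)&~m]
    # red box
    rd=cv2.inRange(hsv,(0,150,50),(6,255,255))|cv2.inRange(hsv,(172,150,50),(180,255,255))
    q=w[(rd>0)&(abs(w[...,1])<400)&(w[...,2]>62)&(w[...,2]<80)&(w[...,0]>200)&(w[...,0]<900)]
    rr=cv2.minAreaRect(q[:,:2].astype(np.float32)); print("box rim",len(q),rr, "zmax",q[:,2].max())
    fl=w[(rd>0)&(abs(w[...,1])<400)&(w[...,2]>5)&(w[...,2]<22)]
    print('floor',np.percentile(fl,[2,50,98],axis=0).round().tolist())
    g=w[near&(w[...,2]>195)&(w[...,2]<232)&~m]
    print('tower tops',len(g), np.percentile(g[:,2],[50,95]))
    g=w[near&(w[...,2]>212)&(w[...,2]<228)&~m]
    for sgn in (1,-1):
        dd=(g[:,:2]-mid)@vt[0]; k=g[(sgn*dd)>0]; print(k.mean(0).round(1),len(k))
E
```

```text
scene board 2 [534.  293.9 255.7] ang -96.4 along [-50.  50.] normal spread [0. 0.] z [254. 257.]
facemid [534.  293.9]
corners [[381, 141], [351, 151]] [[540.0, 344.0, 255.0], [527.0, 245.0, 255.0]]
box rim 28 ((530.0860595703125, -294.2506408691406), (186.5364532470703, 93.30359649658203), 43.54405975341797) zmax 76.70606778317529
floor [[385.0, -321.0, 9.0], [459.0, -290.0, 14.0], [579.0, -256.0, 19.0]]
tower tops 360 [214.2010596  228.66962216]
[528.8 254.3 219.4] 85
[539.2 334.2 220.3] 86
side board 824 [528.5 304.2 227.8] ang 83.5 along [-60.  58.] normal spread [-3.7  3.5] z [191. 257.]
facemid [528.5 302.7]
corners [[300, 183], [305, 194], [297, 207], [272, 217], [262, 210], [262, 197]] [[523.0, 244.0, 255.0], [471.0, 276.0, 255.0], [439.0, 332.0, 255.0], [449.0, 401.0, 255.0], [490.0, 397.0, 255.0], [538.0, 358.0, 255.0]]
box rim 284 ((473.29718017578125, -255.60423278808594), (201.41888427734375, 137.238037109375), 5.628658294677734) zmax 76.13470351381602
floor [[367.0, -324.0, 5.0], [474.0, -206.0, 14.0], [574.0, -180.0, 21.0]]
tower tops 218 [207.98788947 221.4844442 ]
[533.3 362.4 218.1] 52
[516.3 246.2 217.6] 32
```

Emit:
drive_tool([
  {"delta_pos": [-3, 20, 32], "yaw": -0.03, "hand": 94},
  {"delta_pos": [-3, 20, 32], "yaw": -0.03, "hand": 94},
  {"delta_pos": [-3, 20, 32], "yaw": -0.03, "hand": 94},
  {"delta_pos": [-3, 20, 32], "yaw": -0.023, "hand": 94},
  {"delta_pos": [-3, 30, 25], "yaw": 0, "hand": 94},
])

```text
clock: 0.92
eef_pos: [534.7, 110.0, 378.3]
eef_rot: [3.139, -0.0, 1.455]
wrist_force: [0.8, 1.1, 0.4]
finger_gap: 94.0
```

Emit:
drive_tool([
  {"delta_pos": [-3, 30, 20], "yaw": 0, "hand": 94},
  {"delta_pos": [0, 30, 5], "yaw": 0, "hand": 94},
  {"delta_pos": [0, 30, 0], "yaw": 0, "hand": 94},
  {"delta_pos": [0, 25, 0], "yaw": 0, "hand": 94},
  {"delta_pos": [0, 0, 0], "yaw": 0, "hand": 94},
])

```text
clock: 1.33
eef_pos: [531.4, 228.6, 399.9]
eef_rot: [-3.141, -0.0, 1.461]
wrist_force: [-0.4, 0.2, -0.2]
finger_gap: 94.2
```

```bash
python3 - <<'E'
from h import *
s=manip.read_state(); print(s["eef_pos"],s["eef_rot"],s["clock"])
c=manip.camera("wrist"); save("w1.png",c["frame"],1.25)
w=cloud(c); np.savez("w1.npz",w=w)
c2=manip.camera("scene"); save("sc1.png",c2["frame"],1.25)
E
```

```text
[531.44002784 228.64501832 399.87229043] [-3.14067307e+00 -2.67562582e-04  1.46127048e+00] 1.3333
```

View pics/w1.png

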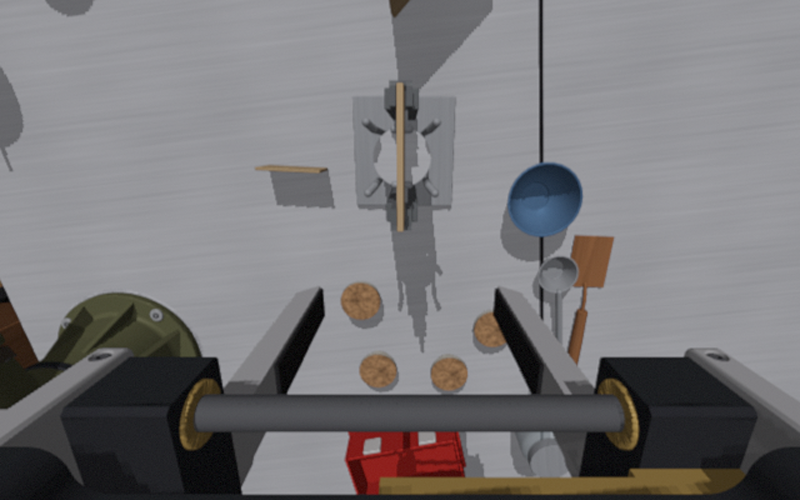

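View pics/sc1.png

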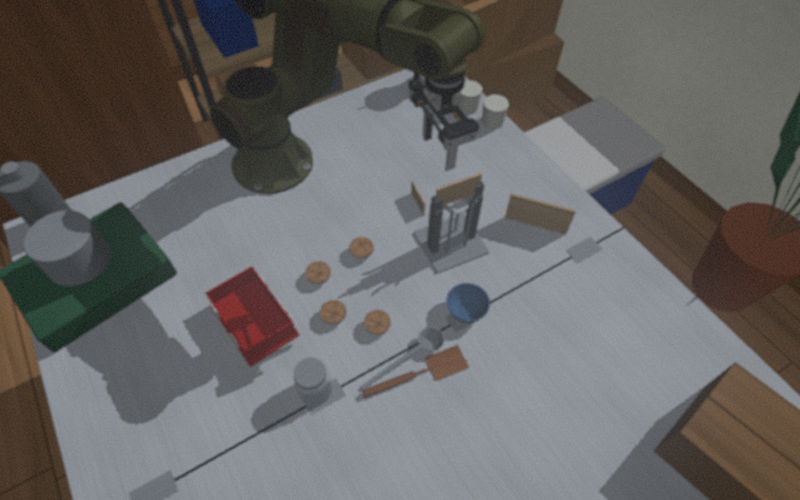

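Wrist view: the board's top edge runs from (401,83) to (401,232), almost parallel to the pads. The four guides surround it and the platform is at (402,155). Four pots are visible, along with the red box.

```bash
cat > disp.py <<'E'
from h import *
c=manip.camera("wrist"); w=cloud(c)
m=(cork(c)>0)&(abs(w[...,0]-530)<60)&(abs(w[...,1]-298)<90)&(w[...,2]>245)
ys,xs=np.where(m); rr=cv2.minAreaRect(np.stack([xs,ys],1).astype(np.float32)); bx=cv2.boxPoints(rr)
print("px",rr); P=ray(c,bx,255); print(P.round(1)); print("ctr",P.mean(0).round(1), "zmed",np.median(w[m][:,2]))
e=sorted([(np.linalg.norm(P[i]-P[(i+1)%4]),i) for i in range(4)]); print("sizes",[round(a[0],1) for a in e])
i=e[-1][1]; d=P[(i+1)%4]-P[i]; print("ang of long",np.degrees(np.arctan2(d[1],d[0]))%180)
# base plate rect
m2=((w[...,2]>5)&(w[...,2]<12)&(abs(w[...,0]-530)<110)&(abs(w[...,1]-298)<110)).astype(np.uint8)
m2=cv2.morphologyEx(m2,cv2.MORPH_OPEN,np.ones((3,3)))
q=w[m2>0]; r2=cv2.minAreaRect(q[:,:2].astype(np.float32)); print("base",r2)
# platform
m3=(w[...,2]>166)&(w[...,2]<174)&(abs(w[...,0]-530)<50)&(abs(w[...,1]-298)<50)
q=w[m3]; print("platform",len(q),cv2.minEnclosingCircle(q[:,:2].astype(np.float32)),np.median(q[:,2]))
t=w[(w[...,2]>214)&(w[...,2]<226)&(abs(w[...,0]-530)<60)&(abs(w[...,1]-298)<90)]
print("tower", cv2.minAreaRect(t[:,:2].astype(np.float32)))
E
python3 disp.py
python3 - <<'E'
from h import *
c=manip.camera("wrist"); w=cloud(c)
hsv=cv2.cvtColor(c["frame"],cv2.COLOR_RGB2HSV)
for n in ("scene","wrist"):
    c=manip.camera(n);w=cloud(c);m=cork(c)
    k,l,st,ce=cv2.connectedComponentsWithStats(m)
    for i in range(1,k):
        z=np.nanmedian(w[l==i][:,2])
        if st[i,4]>100 and 20<z<40: print(n,ray(c,ce[i],30)[0].round(1),st[i,4],round(z,1))
c=manip.camera("scene"); hsv=cv2.cvtColor(c["frame"],cv2.COLOR_RGB2HSV);w=cloud(c)
rd=cv2.inRange(hsv,(0,150,30),(8,255,255))|cv2.inRange(hsv,(170,150,30),(180,255,255))
ct=max(cv2.findContours(rd[:,:400],0,2)[0],key=cv2.contourArea); a=cv2.approxPolyDP(cv2.convexHull(ct),4,True).reshape(-1,2); print(a.tolist(),ray(c,a,72).round().tolist())
E
```

```text
px ((312.466796875, 318.5241394042969), (409.0728759765625, 313.30706787109375), 53.95878219604492)
[[ 214.1  193.6  255. ]
 [ 539.2  359.6  255. ]
 [ 830.8 -107.3  255. ]
 [ 409.2 -524.5  255. ]]
ctr [498.3 -19.7 255. ] zmed 508.04425110833824
sizes [np.float64(365.0), np.float64(550.5), np.float64(593.2), np.float64(744.2)]
ang of long 105.1994826275937
base ((531.4588012695312, 299.658935546875), (158.41627502441406, 150.19415283203125), 83.62189483642578)
platform 1362 ((532.07568359375, 299.2900390625), 49.9903564453125) 171.83520495054734
tower ((531.0199584960938, 298.90045166015625), (135.8767852783203, 20.578283309936523), 83.08336639404297)
scene [434.5  72.7  30. ] 197 29.6
scene [445.5 -63.5  30. ] 227 29.8
scene [569.5 -83.1  30. ] 263 30.2
scene [650.8  -3.1  30. ] 267 30.2
wrist [434.8  72.8  30. ] 713 30.6
wrist [641.4  -5.8  30. ] 462 30.7
wrist [445.  -63.1  30. ] 603 30.6
wrist [568.9 -83.1  30. ] 599 30.6
[[198, 252], [179, 258], [172, 243], [187, 234]] [[496.0, -268.0, 72.0], [486.0, -324.0, 72.0], [427.0, -323.0, 72.0], [421.0, -273.0, 72.0]]
```

```bash
sed -i 's/w\[...,2\]>245)/w[...,2]>245)\&(w[...,2]<265)/' disp.py; python3 disp.py | head -8
```

```text
px ((317.4999694824219, 119.99999237060547), (4.999999046325684, 117.99998474121094), 0.0)
[[521.2 239.6 255. ]
 [536.2 358.7 255. ]
 [541.1 358.1 255. ]
 [526.7 239.  255. ]]
ctr [531.3 298.9 255. ] zmed 255.84600824261162
sizes [np.float64(5.0), np.float64(5.6), np.float64(120.0), np.float64(120.0)]
ang of long 82.80220515579688
```

Emit:
drive_tool([
  {"delta_pos": [0, 35, 0], "yaw": -0.01, "hand": 50},
  {"delta_pos": [0, 35.4, 0], "yaw": 0, "hand": 50},
  {"delta_pos": [0, 0, -40], "yaw": 0, "hand": 50},
  {"delta_pos": [0, 0, -40], "yaw": 0, "hand": 50},
  {"delta_pos": [0, 0, 0], "yaw": 0, "hand": 50},
])

```text
clock: 2.15
eef_pos: [530.2, 294.5, 312.3]
eef_rot: [-3.131, 0.007, 1.448]
wrist_force: [0.3, -0.3, -2.1]
finger_gap: 63.8
```

Emit:
drive_tool([
  {"delta_pos": [0, 0, -30], "yaw": 0, "hand": 50},
  {"delta_pos": [0, 0, -30], "yaw": 0, "hand": 50},
  {"delta_pos": [0, 0, -22], "yaw": 0, "hand": 50},
  {"delta_pos": [0, 0, 0], "yaw": 0, "hand": 50},
  {"delta_pos": [0, 0, 0], "yaw": 0, "hand": 50},
])

```text
clock: 2.57
eef_pos: [532.5, 295.1, 240.3]
eef_rot: [3.141, -0.0, 1.447]
wrist_force: [0.3, -0.1, 0.7]
finger_gap: 49.9
```

```bash
python3 - <<'E'
from h import *
s=manip.read_state(); print(s["eef_pos"],s["eef_rot"],s["finger_gap"])
c=manip.camera("wrist"); save("w2.png",c["frame"],1.25)
E
```

```text
[532.54509334 295.12052684 240.25751748] [ 3.14115744e+00 -3.19477485e-04  1.44712668e+00] 49.86344831531738
```

View pics/w2.png

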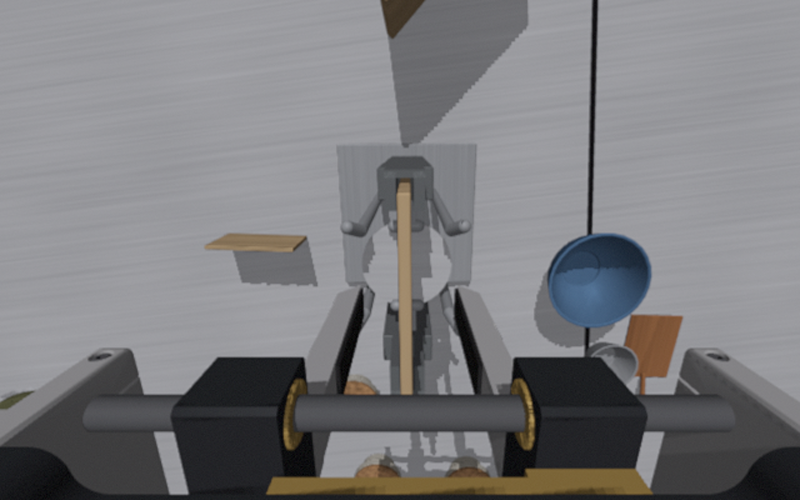

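The board lies between the fingers (405,290). I correct 4 mm, then grip.

Emit:
drive_tool([
  {"delta_pos": [-1.2, 4, -2], "yaw": 0, "hand": 50},
  {"delta_pos": [0, 0, 0], "yaw": 0, "hand": 4},
  {"delta_pos": [0, 0, 0], "yaw": 0, "hand": 4},
  {"delta_pos": [0, 0, 0], "yaw": 0, "hand": 4},
  {"delta_pos": [0, 0, 0], "yaw": 0, "hand": 4},
], squeeze=25)

```text
clock: 3.03
eef_pos: [530.9, 299.4, 236.9]
eef_rot: [3.141, -0.0, 1.448]
wrist_force: [-0.2, 0.4, -1.1]
finger_gap: 26.6
```

Emit:
drive_tool([
  {"delta_pos": [0, 0, 0], "yaw": 0, "hand": 4},
  {"delta_pos": [0, 0, 0], "yaw": 0, "hand": 4},
  {"delta_pos": [0, 0, 0], "yaw": 0, "hand": 4},
  {"delta_pos": [0, 0, 0], "yaw": 0, "hand": 4},
  {"delta_pos": [0, 0, 0], "yaw": 0, "hand": 4},
])

```text
clock: 3.45
eef_pos: [530.8, 299.4, 236.5]
eef_rot: [-3.142, 0.0, 1.448]
wrist_force: [-0.1, 0.4, 0.1]
finger_gap: 6.0
```

Emit:
drive_tool([
  {"delta_pos": [0, 0, 8], "yaw": 0, "hand": 4},
  {"delta_pos": [0, 0, 12], "yaw": 0, "hand": 4},
  {"delta_pos": [0, 0, 15], "yaw": 0, "hand": 4},
  {"delta_pos": [0, 0, 15], "yaw": 0, "hand": 4},
  {"delta_pos": [0, 0, 15], "yaw": 0, "hand": 4},
])

```text
clock: 3.87
eef_pos: [530.8, 299.4, 303.5]
eef_rot: [3.141, -0.001, 1.448]
wrist_force: [0.5, 0.3, -0.3]
finger_gap: 5.7
```

Emit:
drive_tool([
  {"delta_pos": [0, 0, 15], "yaw": 0, "hand": 4},
  {"delta_pos": [0, 0, 10], "yaw": 0, "hand": 4},
  {"delta_pos": [0, 0, 10], "yaw": 0, "hand": 4},
  {"delta_pos": [0, 0, 5], "yaw": 0, "hand": 4},
  {"delta_pos": [0, 0, 0], "yaw": 0, "hand": 4},
])

```text
clock: 4.28
eef_pos: [530.9, 299.5, 342.7]
eef_rot: [3.14, -0.001, 1.448]
wrist_force: [-0.3, 1.1, -0.3]
finger_gap: 5.7
```

```bash
python3 - <<'E'
from h import *
s=manip.read_state(); print(s["eef_pos"],s["eef_rot"],s["finger_gap"],s["wrist_force"])
c=manip.camera("scene"); save("sc3.png",c["frame"],1.25)
c=manip.camera("side"); save("sd3.png",c["frame"],1.25)
hsv=cv2.cvtColor(c["frame"],cv2.COLOR_RGB2HSV);w=cloud(c)
E
```

```text
[530.94480224 299.47156791 342.65249366] [ 3.14027196e+00 -8.95093274e-04  1.44781204e+00] 5.718543126345242 [-0.33631615  1.10973933 -0.27933229]
```

View pics/sd3.png

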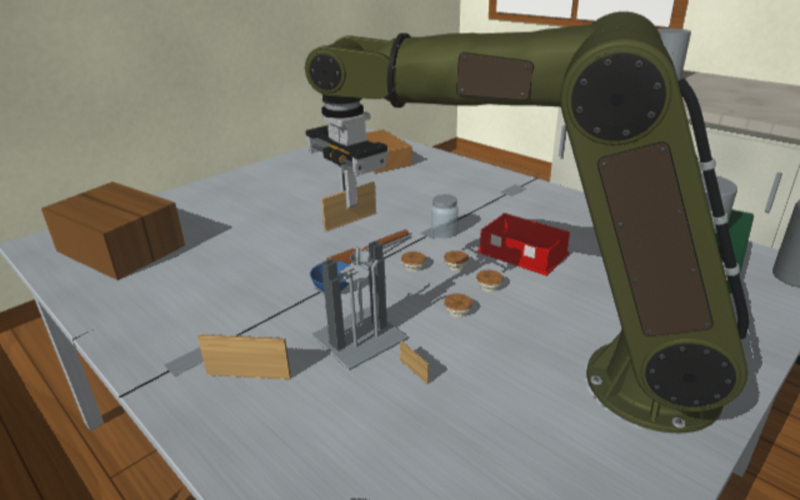

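The side view shows the board held clear above the empty dispenser, and the look-alike boards are untouched. I now measure the red box.

```bash
python3 - <<'E'
from h import *
for n in ("scene","side"):
    c=manip.camera(n); hsv=cv2.cvtColor(c["frame"],cv2.COLOR_RGB2HSV);w=cloud(c)
    rd=cv2.inRange(hsv,(0,130,25),(8,255,255))|cv2.inRange(hsv,(170,130,25),(180,255,255))
    rd[(abs(w[...,0]-475)>200)|(abs(w[...,1]+260)>150)|~(w[...,2]>-20)]=0
    ct=max(cv2.findContours(rd,0,2)[0],key=cv2.contourArea); a=cv2.approxPolyDP(cv2.convexHull(ct),3,True).reshape(-1,2); print(n,a.tolist()); print(ray(c,a,72).round().tolist(), ray(c,a,2).round().tolist())
    q=w[rd>0]; q=q[q[:,2]>66]; print(cv2.minAreaRect(q[:,:2].astype(np.float32)),len(q))
    q=w[rd>0]; print(cv2.minAreaRect(q[:,:2].astype(np.float32)),len(q))
    j=w[(abs(w[...,0]-650)<150)&(abs(w[...,1]+250)<150)&(w[...,2]>95)&(w[...,2]<118)];print('jar',np.median(j,0),len(j))
c=manip.camera("scene");save("s4.png",c["frame"][190:340,140:300],4.5)
E
```

```text
scene [[192, 230], [212, 241], [226, 262], [220, 279], [201, 291], [170, 240]]
[[415.0, -254.0, 72.0], [483.0, -217.0, 72.0], [569.0, -211.0, 72.0], [610.0, -248.0, 72.0], [616.0, -309.0, 72.0], [414.0, -325.0, 72.0]] [[368.0, -253.0, 2.0], [439.0, -213.0, 2.0], [531.0, -206.0, 2.0], [574.0, -245.0, 2.0], [581.0, -310.0, 2.0], [366.0, -327.0, 2.0]]
((477.62652587890625, -262.44219970703125), (200.8940887451172, 120.1385726928711), 5.338913440704346) 101
((478.67364501953125, -259.9408874511719), (207.1669464111328, 129.68887329101562), 6.521539688110352) 1480
jar [ 720.95205506 -208.09417801  109.83798465] 525
side [[382, 200], [385, 184], [403, 171], [455, 186], [454, 203], [437, 219]]
[[501.0, -86.0, 72.0], [561.0, -179.0, 72.0], [574.0, -301.0, 72.0], [380.0, -324.0, 72.0], [324.0, -222.0, 72.0], [313.0, -105.0, 72.0]] [[574.0, -184.0, 2.0], [639.0, -287.0, 2.0], [653.0, -421.0, 2.0], [440.0, -445.0, 2.0], [379.0, -333.0, 2.0], [367.0, -205.0, 2.0]]
((473.3736572265625, -255.5484161376953), (201.33868408203125, 137.2928466796875), 6.319516658782959) 233
((471.7657470703125, -255.10877990722656), (209.72984313964844, 146.8179168701172), 4.481781959533691) 2181
jar [ 709.74776291 -197.24015708  109.70334709] 192
```

View pics/s4.png

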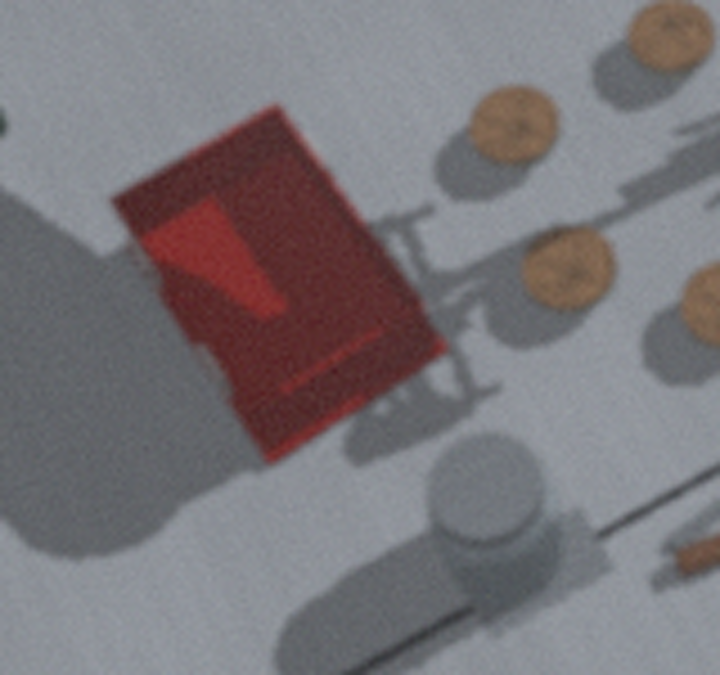

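Scene crop: the open box's rim corners are at (277,105), (113,200), (267,462) and (447,345), with the jar beside it at (490,490). I put its centre near (478, -261) with yaw about 0.105. Carrying the board over.

Emit:
drive_tool([
  {"delta_pos": [-3.3, -25, 0], "yaw": -0.084, "hand": 4},
  {"delta_pos": [-3.3, -35, 0], "yaw": -0.084, "hand": 4},
  {"delta_pos": [-3.3, -35, 0], "yaw": -0.084, "hand": 4},
  {"delta_pos": [-3.3, -35, 0], "yaw": -0.084, "hand": 4},
  {"delta_pos": [-3.3, -35, 0], "yaw": -0.084, "hand": 4},
])

```text
clock: 4.95
eef_pos: [513.7, 132.9, 341.0]
eef_rot: [-3.141, 0.0, 1.024]
wrist_force: [0.5, -0.2, -1.5]
finger_gap: 5.8
```

Emit:
drive_tool([
  {"delta_pos": [-3.3, -35, 0], "yaw": -0.084, "hand": 4},
  {"delta_pos": [-3.3, -35, 0], "yaw": -0.084, "hand": 4},
  {"delta_pos": [-3.3, -35, 0], "yaw": -0.084, "hand": 4},
  {"delta_pos": [-3.3, -35, 0], "yaw": -0.084, "hand": 4},
  {"delta_pos": [-3.3, -35, 0], "yaw": -0.084, "hand": 4},
])

```text
clock: 5.37
eef_pos: [497.2, -42.2, 341.2]
eef_rot: [-3.141, 0.0, 0.604]
wrist_force: [0.1, 0.7, -0.4]
finger_gap: 5.6
```

Emit:
drive_tool([
  {"delta_pos": [-3.3, -35, 0], "yaw": -0.084, "hand": 4},
  {"delta_pos": [-3.3, -35, 0], "yaw": -0.084, "hand": 4},
  {"delta_pos": [-3.3, -35, 0], "yaw": -0.084, "hand": 4},
  {"delta_pos": [-3.3, -35, 0], "yaw": -0.084, "hand": 4},
  {"delta_pos": [-3.3, -35, 0], "yaw": -0.084, "hand": 4},
])

```text
clock: 5.78
eef_pos: [480.7, -217.3, 341.2]
eef_rot: [-3.141, 0.0, 0.184]
wrist_force: [1.0, -0.3, -0.0]
finger_gap: 5.6
```

Emit:
drive_tool([
  {"delta_pos": [-3.3, -35, 0], "yaw": -0.084, "hand": 4},
  {"delta_pos": [0, -10, 0], "yaw": 0, "hand": 4},
  {"delta_pos": [0, 0, 0], "yaw": 0, "hand": 4},
  {"delta_pos": [0, 0, 0], "yaw": 0, "hand": 4},
  {"delta_pos": [0, 0, 0], "yaw": 0, "hand": 4},
])

```text
clock: 6.2
eef_pos: [478.2, -259.5, 341.4]
eef_rot: [-3.141, -0.0, 0.106]
wrist_force: [-0.9, -0.1, -0.3]
finger_gap: 5.7
```

```bash
python3 - <<'E'
from h import *
s=manip.read_state(); print(s["eef_pos"],s["eef_rot"],s["finger_gap"],s["wrist_force"])
c=manip.camera("wrist"); save("w5.png",c["frame"],1.25)
c=manip.camera("scene"); save("sc5.png",c["frame"],1.25)
E
```

```text
[ 478.21901737 -259.4523667   341.42568958] [-3.14132895e+00 -2.46202834e-05  1.05798095e-01] 5.713808045208114 [-0.87073947 -0.09174624 -0.28821729]
```

View pics/w5.png

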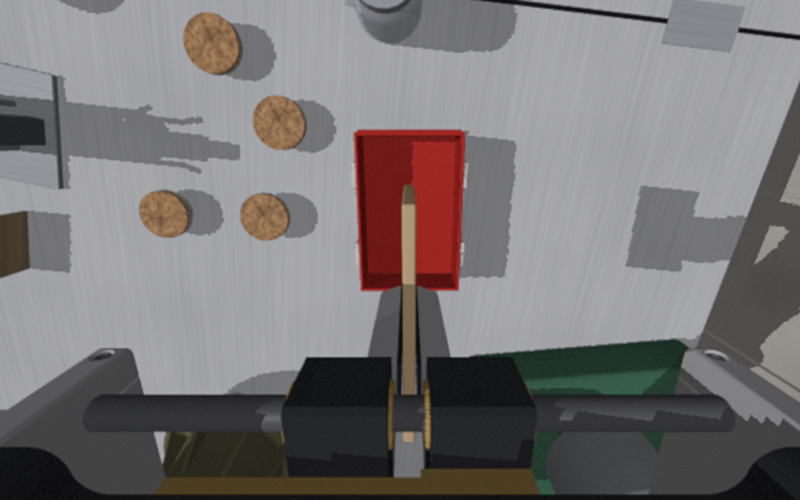

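View pics/sc5.png

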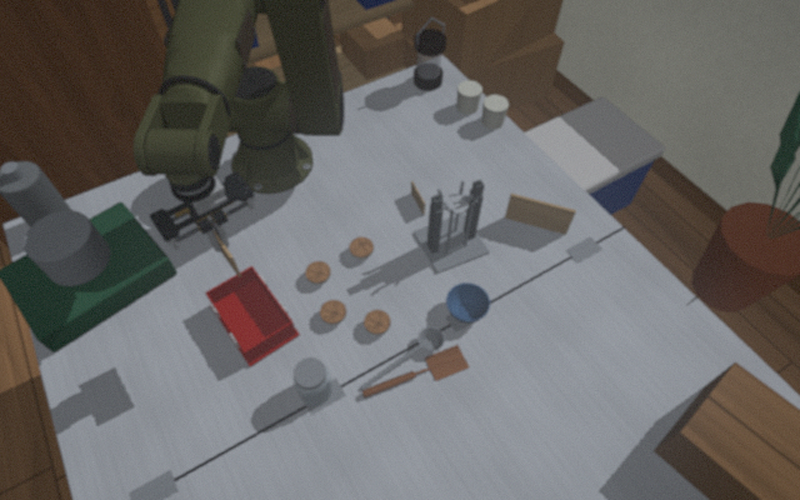

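Wrist view: the red box rim corners are at (355,131), (465,131), (460,290) and (360,290), and the board is centred over it. The green crate's edge is at (680,345), so I check clearance.

```bash
python3 - <<'E'
from h import *
c=manip.camera("wrist")
print(ray(c,np.array([[355,131],[465,131],[460,290],[360,290]])/1.25,72).round())
c=manip.camera("scene");w=cloud(c);hsv=cv2.cvtColor(c["frame"],cv2.COLOR_RGB2HSV)
g=cv2.inRange(hsv,(60,80,10),(95,255,255)); g[:,250:]=0
q=w[(g>0)&(w[...,2]>0)];print(np.percentile(q,[2,50,98],axis=0).round())
E
```

```text
[[ 568. -188.   72.]
 [ 582. -315.   72.]
 [ 384. -339.   72.]
 [ 369. -207.   72.]]
[[  24. -731.   23.]
 [ 224. -605.   78.]
 [ 306. -411.   84.]]
```

Emit:
drive_tool([
  {"delta_pos": [-1, -2, -35], "yaw": 0, "hand": 4},
  {"delta_pos": [0, 0, -40], "yaw": 0, "hand": 4},
  {"delta_pos": [0, 0, -40], "yaw": 0, "hand": 4},
  {"delta_pos": [0, 0, -40], "yaw": 0, "hand": 4},
  {"delta_pos": [0, 0, -35], "yaw": 0, "hand": 4},
])

```text
clock: 6.82
eef_pos: [476.6, -261.7, 149.3]
eef_rot: [-3.141, 0.0, 0.105]
wrist_force: [0.9, -0.9, -0.5]
finger_gap: 5.9
```

Emit:
drive_tool([
  {"delta_pos": [0, 0, -35], "yaw": 0, "hand": 4},
  {"delta_pos": [0, 0, -25], "yaw": 0, "hand": 4},
  {"delta_pos": [0, 0, -15], "yaw": 0, "hand": 4},
  {"delta_pos": [0, 0, -6], "yaw": 0, "hand": 4},
  {"delta_pos": [0, 0, 0], "yaw": 0, "hand": 4},
])

```text
clock: 7.23
eef_pos: [476.8, -262.0, 69.6]
eef_rot: [-3.14, 0.001, 0.104]
wrist_force: [0.1, -0.4, -0.6]
finger_gap: 5.9
```

Board bottom is about 3 mm over the box floor. Releasing with a modest opening, then straight up.

Emit:
drive_tool([
  {"delta_pos": [0, 0, -2], "yaw": 0, "hand": 4},
  {"delta_pos": [0, 0, 0], "yaw": 0, "hand": 35},
  {"delta_pos": [0, 0, 0], "yaw": 0, "hand": 35},
  {"delta_pos": [0, 0, 0], "yaw": 0, "hand": 35},
  {"delta_pos": [0, 0, 0], "yaw": 0, "hand": 35},
])

```text
clock: 7.65
eef_pos: [477.2, -262.8, 69.1]
eef_rot: [3.141, -0.001, 0.104]
wrist_force: [0.3, -0.6, 0.8]
finger_gap: 29.4
```

Emit:
drive_tool([
  {"delta_pos": [0, 0, 15], "yaw": 0, "hand": 35},
  {"delta_pos": [0, 0, 30], "yaw": 0, "hand": 35},
  {"delta_pos": [0, 0, 35], "yaw": 0, "hand": 35},
  {"delta_pos": [0, 0, 40], "yaw": 0, "hand": 60},
  {"delta_pos": [0, 0, 40], "yaw": 0, "hand": 94},
])

```text
clock: 8.07
eef_pos: [476.6, -262.4, 230.5]
eef_rot: [-3.142, 0.0, 0.104]
wrist_force: [0.4, -0.0, -0.3]
finger_gap: 45.0
```

Emit:
drive_tool([
  {"delta_pos": [0, 30, 25], "yaw": 0.12, "hand": 94},
  {"delta_pos": [0, 35, 0], "yaw": 0.12, "hand": 94},
  {"delta_pos": [0, 35, 0], "yaw": 0.12, "hand": 94},
  {"delta_pos": [0, 35, 0], "yaw": 0.12, "hand": 94},
  {"delta_pos": [0, 35, 0], "yaw": 0.12, "hand": 94},
])

```text
clock: 8.48
eef_pos: [476.6, -91.1, 254.0]
eef_rot: [3.141, -0.001, 0.709]
wrist_force: [1.1, 0.3, -0.3]
finger_gap: 78.2
```

Emit:
drive_tool([
  {"delta_pos": [0, 35, 0], "yaw": 0.12, "hand": 94},
  {"delta_pos": [0, 35, 0], "yaw": 0.12, "hand": 94},
  {"delta_pos": [0, 35, 0], "yaw": 0.12, "hand": 94},
  {"delta_pos": [0, 0, 0], "yaw": 0.12, "hand": 94},
  {"delta_pos": [0, 0, 0], "yaw": 0.12, "hand": 94},
])

```text
clock: 8.9
eef_pos: [476.9, 14.1, 253.9]
eef_rot: [3.141, -0.0, 1.313]
wrist_force: [-1.0, -0.6, 0.1]
finger_gap: 94.1
```

```bash
cat > pots.py <<'E'
from h import *
import sys
s=manip.read_state(); print(s["clock"],s["eef_pos"].round(1),s["eef_rot"].round(3),s["finger_gap"])
for n in ("scene","wrist"):
    c=manip.camera(n);w=cloud(c);m=cork(c)
    save(f"{n}_{sys.argv[1]}.png",c["frame"],1.25)
    k,l,st,ce=cv2.connectedComponentsWithStats(m)
    for i in range(1,k):
        z=np.nanmedian(w[l==i][:,2])
        if st[i,4]>60 and ((20<z<40) or (100<z<215)): print(n,ce[i].round(),ray(c,ce[i],30 if z<40 else z)[0].round(1),st[i,4],round(z,1))
E
python3 pots.py 6
```

```text
8.9 [476.9  14.1 253.9] [ 3.141 -0.     1.313] 94.14324930122774
scene [289. 197.] [434.9  72.9  30. ] 200 30.0
scene [254. 217.] [445.5 -63.5  30. ] 225 29.7
scene [266. 249.] [569.6 -83.2  30. ] 260 29.7
scene [301. 257.] [650.4  -3.3  30. ] 269 30.4
scene [598. 351.] [1302.9  467.7  140.9] 7206 140.9
wrist [285. 143.] [434.3  72.3  30. ] 1833 30.8
wrist [452. 158.] [649.6  -4.1  30. ] 1774 30.9
wrist [402. 221.] [568.  -78.3  30. ] 1148 30.9
wrist [318. 231.] [444.5 -63.2  30. ] 1401 30.8pots.py:9: RuntimeWarning: All-NaN slice encountered
  z=np.nanmedian(w[l==i][:,2])
```

View pics/wrist_6.png

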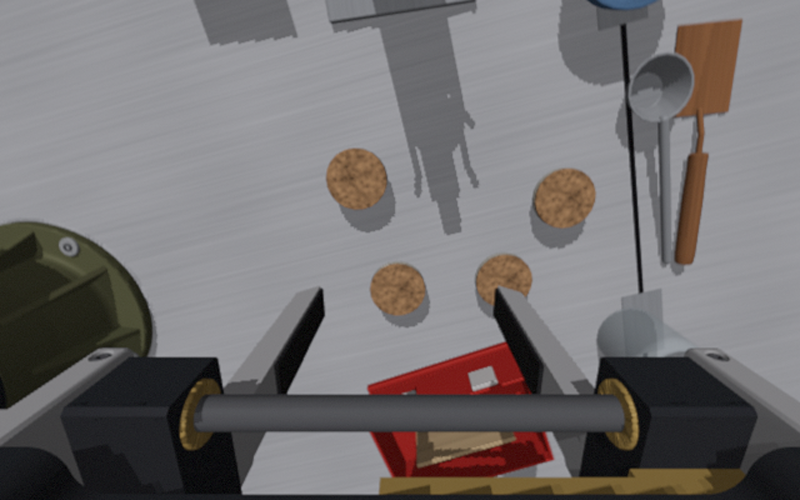

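View pics/scene_6.png

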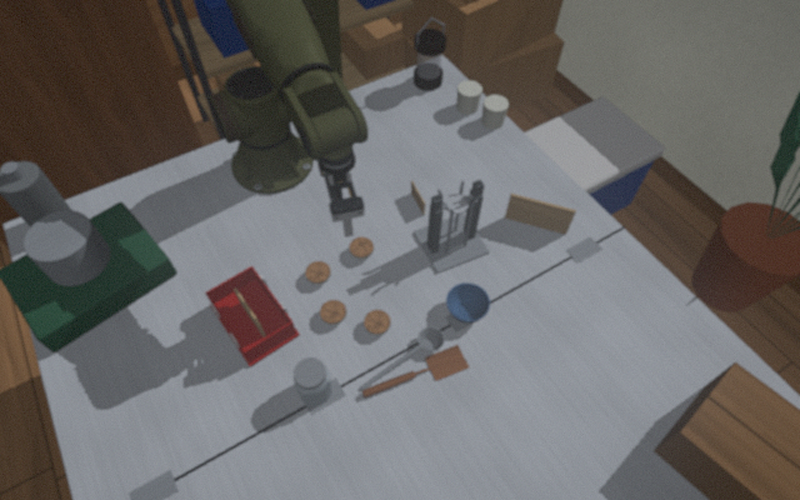

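The board lies inside the box (scene (247,305)), all pots are in place and the bystanders are untouched. Pot A at (434.6, 72.8) goes first.

Emit:
drive_tool([
  {"delta_pos": [-21, 29, 0], "yaw": 0.068, "hand": 94},
  {"delta_pos": [-21.3, 29.7, 0], "yaw": 0.068, "hand": 94},
  {"delta_pos": [0, 0, -35], "yaw": 0, "hand": 94},
  {"delta_pos": [0, 0, -40], "yaw": 0, "hand": 94},
  {"delta_pos": [0, 0, -40], "yaw": 0, "hand": 94},
])

```text
clock: 9.42
eef_pos: [434.7, 71.2, 138.0]
eef_rot: [3.139, -0.001, 1.435]
wrist_force: [2.2, 0.1, -0.3]
finger_gap: 93.6
```

Emit:
drive_tool([
  {"delta_pos": [0, 0, -40], "yaw": 0, "hand": 94},
  {"delta_pos": [0, 0, -30], "yaw": 0, "hand": 94},
  {"delta_pos": [0, 0, 0], "yaw": 0, "hand": 94},
  {"delta_pos": [0, 0, 0], "yaw": 0, "hand": 94},
])

```text
clock: 9.75
eef_pos: [434.5, 70.8, 68.5]
eef_rot: [-3.139, 0.0, 1.436]
wrist_force: [-0.4, 0.3, 0.9]
finger_gap: 93.9
```

```bash
python3 pots.py 7 2>/dev/null
```

```text
9.75 [434.5  70.8  68.5] [-3.139  0.     1.436] 93.88573292614332
scene [285. 200.] [436.4  57.4  30. ] 75 30.0
scene [254. 217.] [445.  -60.9  30. ] 180 29.9
scene [266. 249.] [569.5 -82.9  30. ] 265 30.0
scene [301. 257.] [650.5  -3.5  30. ] 267 30.2
scene [597. 351.] [1303.1  466.4  140.9] 7281 140.9
wrist [324. 225.] [433.9  73.1  30. ] 5245 30.9
wrist [604. 270.] [654.2   4.   30. ] 3291 31.1
wrist [154. 332.] [392.3 104.  169.4] 485 169.4
wrist [499. 333.] [486.   90.9 169.4] 692 169.4
wrist [421. 378.] [461.9  87.4 177.6] 6867 177.6
```

View pics/wrist_7.png

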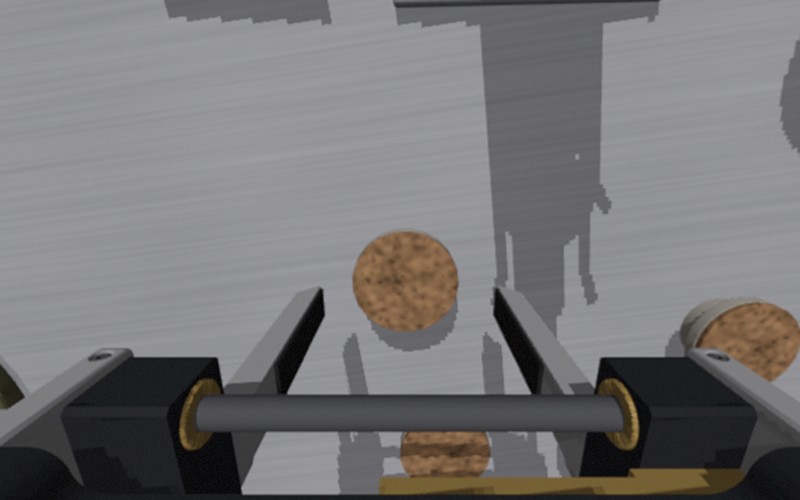

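The pot is centred between the fingers (405,280). Lowering 44 mm, +2 in y, and gripping.

Emit:
drive_tool([
  {"delta_pos": [0, 2, -25], "yaw": 0.012, "hand": 94},
  {"delta_pos": [0, 0, -19.5], "yaw": 0, "hand": 94},
  {"delta_pos": [0, 0, 0], "yaw": 0, "hand": 94},
  {"delta_pos": [0, 0, 0], "yaw": 0, "hand": 60},
  {"delta_pos": [0, 0, 0], "yaw": 0, "hand": 60},
], squeeze=40)

```text
clock: 10.27
eef_pos: [435.8, 73.2, 25.9]
eef_rot: [3.139, -0.001, 1.451]
wrist_force: [0.2, -0.4, 1.0]
finger_gap: 84.5
```

Emit:
drive_tool([
  {"delta_pos": [0, 0, 0], "yaw": 0, "hand": 60},
  {"delta_pos": [0, 0, 0], "yaw": 0, "hand": 60},
  {"delta_pos": [0, 0, 0], "yaw": 0, "hand": 60},
  {"delta_pos": [0, 0, 0], "yaw": 0, "hand": 60},
])

```text
clock: 10.6
eef_pos: [435.2, 73.1, 24.8]
eef_rot: [3.14, -0.0, 1.452]
wrist_force: [-3.0, 0.1, 8.7]
finger_gap: 65.1
```

Emit:
drive_tool([
  {"delta_pos": [0, 0, 15], "yaw": 0, "hand": 60},
  {"delta_pos": [0, 0, 35], "yaw": 0, "hand": 60},
  {"delta_pos": [0, 0, 40], "yaw": 0, "hand": 60},
  {"delta_pos": [0, 0, 40], "yaw": 0, "hand": 60},
  {"delta_pos": [0, 0, 40], "yaw": 0, "hand": 60},
])

```text
clock: 11.02
eef_pos: [434.1, 73.1, 196.2]
eef_rot: [3.142, 0.0, 1.452]
wrist_force: [0.3, 0.3, -1.2]
finger_gap: 65.2
```

Emit:
drive_tool([
  {"delta_pos": [0, 0, 40], "yaw": 0, "hand": 60},
  {"delta_pos": [0, 0, 40], "yaw": 0, "hand": 60},
  {"delta_pos": [13, 30, 10], "yaw": 0, "hand": 60},
  {"delta_pos": [13, 30, 0], "yaw": 0, "hand": 60},
  {"delta_pos": [13, 30, 0], "yaw": 0, "hand": 60},
])

```text
clock: 11.43
eef_pos: [474.2, 164.2, 285.5]
eef_rot: [3.139, -0.001, 1.451]
wrist_force: [0.7, 0.6, -2.2]
finger_gap: 65.4
```

Emit:
drive_tool([
  {"delta_pos": [13, 30, 0], "yaw": 0, "hand": 60},
  {"delta_pos": [13, 30, 0], "yaw": 0, "hand": 60},
  {"delta_pos": [13, 30, 0], "yaw": 0, "hand": 60},
  {"delta_pos": [13, 30, 0], "yaw": 0, "hand": 60},
  {"delta_pos": [5, 16, 0], "yaw": 0, "hand": 60},
])

```text
clock: 11.85
eef_pos: [531.1, 301.7, 283.3]
eef_rot: [-3.141, 0.0, 1.453]
wrist_force: [-0.1, -1.1, -1.4]
finger_gap: 65.7
```

Emit:
drive_tool([
  {"delta_pos": [0, 0, 0], "yaw": 0, "hand": 60},
  {"delta_pos": [0, 0, 0], "yaw": 0, "hand": 60},
  {"delta_pos": [0, 0, 0], "yaw": 0, "hand": 60},
])

```text
clock: 12.1
eef_pos: [530.5, 298.4, 284.0]
eef_rot: [-3.141, 0.0, 1.452]
wrist_force: [-0.2, -0.3, -1.1]
finger_gap: 65.0
```

```bash
python3 pots.py 8 2>/dev/null
```

```text
12.1 [530.5 298.4 284. ] [-3.141  0.     1.452] 64.99361853686466
scene [254. 216.] [442.1 -61.3  30. ] 185 29.9
scene [266. 249.] [568.2 -81.8  30. ] 176 30.0
scene [301. 257.] [650.5  -3.2  30. ] 269 30.1
scene [597. 351.] [1303.   466.4  140.9] 7271 140.9
wrist [304. 366.] [445.2 -62.1  30. ] 759 30.6
```

View pics/wrist_8.png

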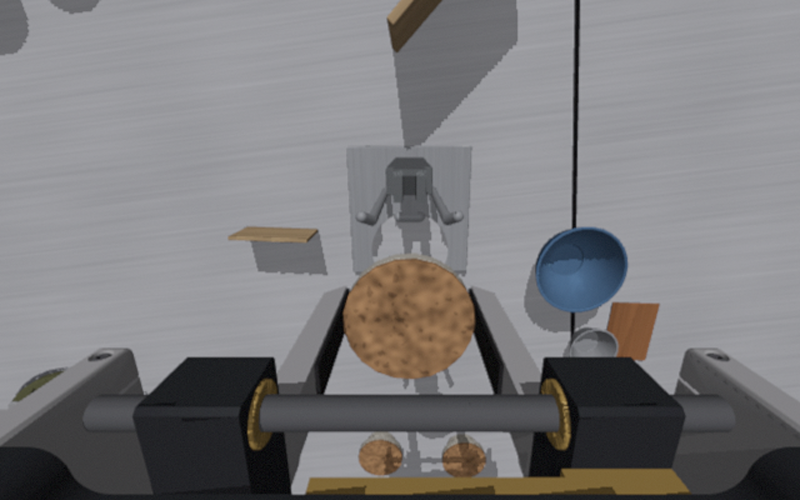

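The pot is held level between the pads (410,318), over the well. I check its centre against the dispenser axis.

```bash
cat > lid.py <<'E'
from h import *
c=manip.camera("wrist");w=cloud(c);m=cork(c)
k,l,st,ce=cv2.connectedComponentsWithStats(m[:310])
i=1+np.argmax([st[j,4] if abs(ce[j][0]-325)<40 else 0 for j in range(1,k)])
q=w[:310][l==i]; z=np.nanmedian(q[:,2])
ct=max(cv2.findContours((l==i).astype(np.uint8),0,1)[0],key=cv2.contourArea).reshape(-1,2)
P=ray(c,ct,z); cc=cv2.minEnclosingCircle(P[:,:2].astype(np.float32))
s=manip.read_state()
q=q[~np.isnan(q[:,0])];A=np.c_[q[:,:2]-q[:,:2].mean(0),np.ones(len(q))];f=np.linalg.lstsq(A,q[:,2],rcond=None)[0]
print("lid z",z.round(1),"ctr",np.round(cc[0],1),"r",round(cc[1],1),"tilt",f[:2].round(3),"tcp",s["eef_pos"].round(1),"d to (531.3,299):",(531.3-cc[0][0]).round(1),(299.1-cc[0][1]).round(1))
E
python3 lid.py
```

```text
Traceback (most recent call last):
  File "lid.py", line 10, in <module>
    print("lid z",z.round(1),"ctr",np.round(cc[0],1),"r",round(cc[1],1),"tilt",f[:2].round(3),"tcp",s["eef_pos"].round(1),"d to (531.3,299):",(531.3-cc[0][0]).round(1),(299.1-cc[0][1]).round(1))
                                                                                                                                              ^^^^^^^^^^^^^^^^^^^^^^
AttributeError: 'float' object has no attribute 'round'
```

```bash
sed -i 's/(531.3-cc\[0\]\[0\]).round(1),(299.1-cc\[0\]\[1\]).round(1)/np.round([531.3-cc[0][0],299.1-cc[0][1]],1)/' lid.py; python3 lid.py
```

```text
lid z 290.4 ctr [530.7 297.2] r 33.0 tilt [-0.009  0.169] tcp [530.7 298.3 284.4] d to (531.3,299): [0.6 1.9]
```

```bash
python3 - <<'E'
from h import *
c=manip.camera("wrist");w=cloud(c)
for v in range(205,305,12): print(v,w[v,328].round(1), w[v,300].round(1))
print(manip.read_state()["moment"])
c=manip.camera("side"); u=proj(c,[531,299,280])[0].astype(int); print(u); save("sd8.png",c["frame"][u[1]-50:u[1]+50,u[0]-70:u[0]+70],5)
E
```

```text
205 [535.5 329.4 285.6] [503.1 295.8 171. ]
217 [534.7 323.6 290.5] [518.3 325.7 290.8]
229 [533.8 316.  290.5] [517.1 317.9 290.2]
241 [532.9 308.3 290.8] [516.1 310.4 291. ]
253 [532.  300.4 291. ] [515.  302.6 291.3]
265 [531.  291.9 290.6] [513.7 294.4 291.1]
277 [530.  283.5 290.6] [512.4 285.6 290.6]
289 [528.9 274.5 290.2] [511.1 276.9 290.5]
301 [528.  266.4 291.4] [452.8  58.5   1.2]
[0.03526807 0.03191276 0.00951251]
[281 180]
```

View pics/sd8.png

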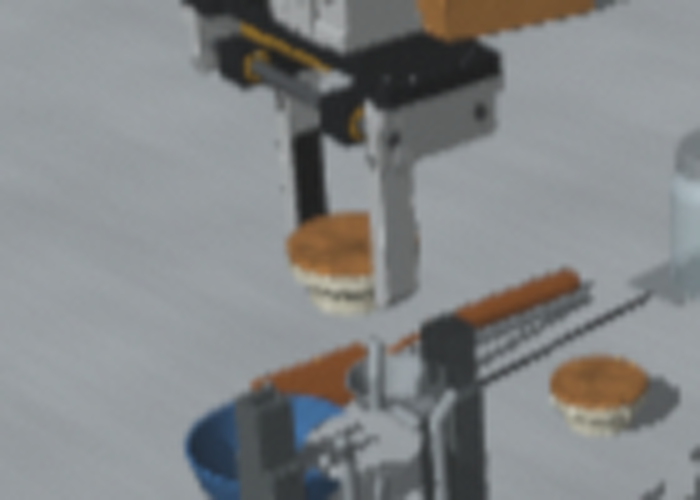

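Level: the lid is at 290.8 all along, so the tilt figure came from edge outliers. Its foot is at TCP−23.6. Lowering to just above the platform.

Emit:
drive_tool([
  {"delta_pos": [0.5, 1.2, -25], "yaw": 0, "hand": 60},
  {"delta_pos": [0, 0, -25], "yaw": 0, "hand": 60},
  {"delta_pos": [0, 0, -20], "yaw": 0, "hand": 60},
  {"delta_pos": [0, 0, -10], "yaw": 0, "hand": 60},
  {"delta_pos": [0, 0, 0], "yaw": 0, "hand": 60},
], squeeze=50)

```text
clock: 12.82
eef_pos: [530.6, 299.8, 201.9]
eef_rot: [-3.139, 0.002, 1.452]
wrist_force: [-0.4, 1.3, -0.7]
finger_gap: 65.0
```

Emit:
drive_tool([
  {"delta_pos": [0, 0, -3], "yaw": 0, "hand": 60},
  {"delta_pos": [0, 0, -4], "yaw": 0, "hand": 60},
  {"delta_pos": [0, 0, -5], "yaw": 0, "hand": 60},
  {"delta_pos": [0, 0, 0], "yaw": 0, "hand": 60},
])

```text
clock: 13.15
eef_pos: [531.4, 300.4, 192.0]
eef_rot: [3.141, -0.001, 1.452]
wrist_force: [0.7, 0.6, 1.6]
finger_gap: 65.0
```

Emit:
drive_tool([
  {"delta_pos": [0, -0.7, -8], "yaw": 0, "hand": 60},
  {"delta_pos": [0, 0, -8], "yaw": 0, "hand": 60},
  {"delta_pos": [0, 0, 0], "yaw": 0, "hand": 60},
])

```text
clock: 13.4
eef_pos: [531.4, 299.7, 175.7]
eef_rot: [3.141, -0.001, 1.452]
wrist_force: [2.6, 1.4, 1.4]
finger_gap: 65.0
```

Emit:
drive_tool([
  {"delta_pos": [0, 0, -6], "yaw": 0, "hand": 60},
  {"delta_pos": [0, 0, -6], "yaw": 0, "hand": 60},
  {"delta_pos": [0, 0, -4], "yaw": 0, "hand": 60},
  {"delta_pos": [0, 0, 0], "yaw": 0, "hand": 60},
  {"delta_pos": [0, 0, 0], "yaw": 0, "hand": 60},
])

```text
clock: 13.82
eef_pos: [531.2, 299.6, 159.9]
eef_rot: [-3.141, 0.0, 1.452]
wrist_force: [0.3, 0.7, 4.2]
finger_gap: 65.1
```

```bash
python3 lid.py; python3 - <<'E'
from h import *
c=manip.camera("wrist"); save("w9.png",c["frame"],1.25);print(manip.read_state()["wrist_force"])
E
```

```text
lid z 165.9 ctr [531.3 298.2] r 33.1 tilt [-0.006  0.089] tcp [531.2 299.6 160.1] d to (531.3,299): [0.  0.9]
[0.22536999 0.80600156 4.59425072]
```

View pics/w9.png

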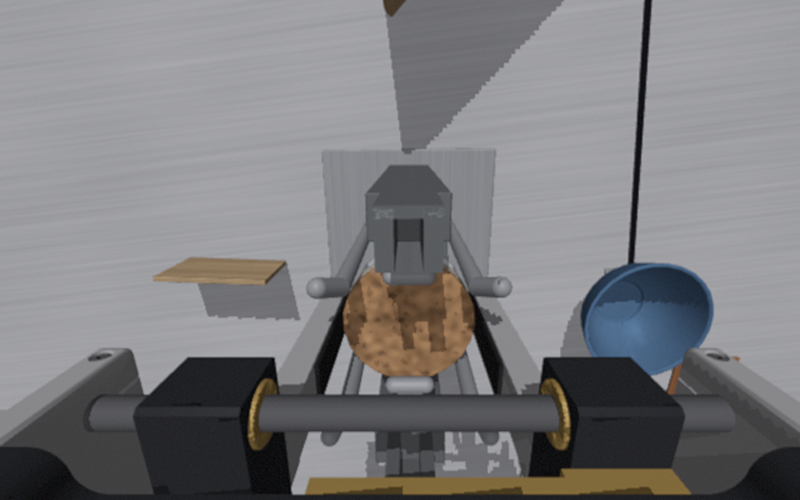

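Lid at 166 mm, with both rollers over it at (410,277) and (410,383): snapped. Releasing and going up.

Emit:
drive_tool([
  {"delta_pos": [0, 0, 0], "yaw": 0, "hand": 84},
  {"delta_pos": [0, 0, 0], "yaw": 0, "hand": 84},
  {"delta_pos": [0, 0, 0], "yaw": 0, "hand": 84},
  {"delta_pos": [0, 0, 0], "yaw": 0, "hand": 84},
  {"delta_pos": [0, 0, 12], "yaw": 0, "hand": 84},
])

```text
clock: 14.33
eef_pos: [530.3, 299.2, 170.0]
eef_rot: [-3.138, 0.002, 1.452]
wrist_force: [0.6, 0.1, -0.7]
finger_gap: 84.0
```

Emit:
drive_tool([
  {"delta_pos": [0, 0, 25], "yaw": 0, "hand": 84},
  {"delta_pos": [0, 0, 35], "yaw": 0, "hand": 84},
  {"delta_pos": [0, 0, 40], "yaw": 0, "hand": 84},
  {"delta_pos": [0, -30, 20], "yaw": 0, "hand": 94},
  {"delta_pos": [0, -35, 0], "yaw": 0, "hand": 94},
])

```text
clock: 14.75
eef_pos: [531.8, 235.5, 297.9]
eef_rot: [3.134, -0.004, 1.455]
wrist_force: [0.4, 1.5, -1.3]
finger_gap: 93.0
```

```bash
python3 pots.py 10 2>/dev/null
```

```text
14.75 [531.8 235.5 297.9] [ 3.134 -0.004  1.455] 93.01093672391004
scene [365. 163.] [534.4 300.8 171.1] 141 171.1
scene [254. 217.] [445.2 -63.1  30. ] 223 29.9
scene [266. 248.] [567.2 -82.8  30. ] 223 29.6
scene [301. 257.] [650.6  -3.2  30. ] 270 29.7
scene [597. 351.] [1302.9  466.5  140.8] 7267 140.8
wrist [317. 130.] [531.4 299.  172. ] 3117 172.0
wrist [403. 294.] [641.   -5.7  30. ] 640 30.8
wrist [365. 346.] [ 564.7 -110.8   30. ] 64 30.6
```

View pics/wrist_10.png

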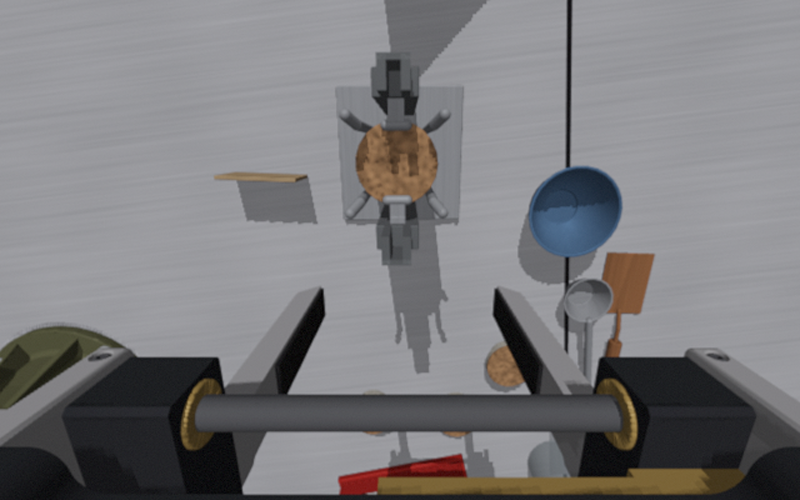

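First pot is clipped: lid at 171.5, centred at (531.4, 299.0), both rollers over it. Next is pot B at (445.2, -63.3).

Emit:
drive_tool([
  {"delta_pos": [-8.7, -30, 0], "yaw": 0, "hand": 94},
  {"delta_pos": [-8.7, -30, 0], "yaw": 0, "hand": 94},
  {"delta_pos": [-8.7, -30, 0], "yaw": 0, "hand": 94},
  {"delta_pos": [-8.7, -30, 0], "yaw": 0, "hand": 94},
  {"delta_pos": [-8.7, -30, 0], "yaw": 0, "hand": 94},
])

```text
clock: 15.27
eef_pos: [487.0, 83.6, 292.5]
eef_rot: [3.141, -0.0, 1.452]
wrist_force: [0.6, -0.8, 0.5]
finger_gap: 93.9
```

Emit:
drive_tool([
  {"delta_pos": [-8.7, -30, 0], "yaw": 0, "hand": 94},
  {"delta_pos": [-8.7, -30, -15], "yaw": 0, "hand": 94},
  {"delta_pos": [-8.7, -30, -15], "yaw": 0, "hand": 94},
  {"delta_pos": [-8.5, -28, -20], "yaw": 0, "hand": 94},
  {"delta_pos": [-8.5, -28, -20], "yaw": 0, "hand": 94},
])

```text
clock: 15.68
eef_pos: [444.1, -62.4, 222.0]
eef_rot: [3.14, 0.0, 1.452]
wrist_force: [1.0, -0.3, -0.0]
finger_gap: 93.9
```

Emit:
drive_tool([
  {"delta_pos": [0, 0, -38], "yaw": 0, "hand": 94},
  {"delta_pos": [0, 0, -40], "yaw": 0, "hand": 94},
  {"delta_pos": [0, 0, -40], "yaw": 0, "hand": 94},
  {"delta_pos": [0, 0, -35], "yaw": 0, "hand": 94},
  {"delta_pos": [0, 0, 0], "yaw": 0, "hand": 94},
])

```text
clock: 16.1
eef_pos: [441.7, -60.6, 64.1]
eef_rot: [-3.132, -0.001, 1.452]
wrist_force: [-0.8, -0.2, -1.3]
finger_gap: 93.7
```

```bash
python3 pots.py 11 2>/dev/null
```

```text
16.1 [441.7 -60.6  64.1] [-3.132e+00 -1.000e-03  1.452e+00] 93.69753210270441
scene [365. 163.] [531.6 301.  170.9] 151 170.9
scene [266. 249.] [569.4 -83.1  30. ] 263 29.6
scene [301. 257.] [650.8  -3.4  30. ] 268 30.1
scene [598. 351.] [1302.7  467.3  140.9] 7221 140.9
wrist [608. 119.] [643.2  -3.8  30. ] 5710 31.1
wrist [328. 231.] [444.5 -63.   30. ] 5285 30.9
wrist [492. 237.] [568.9 -83.   30. ] 5296 31.0
wrist [499. 333.] [494.1 -40.2 166.9] 675 166.9
wrist [153. 333.] [400.4 -28.7 167.8] 461 167.8
wrist [455. 387.] [478.3 -46.6 176.2] 4579 176.2
```

View pics/wrist_11.png

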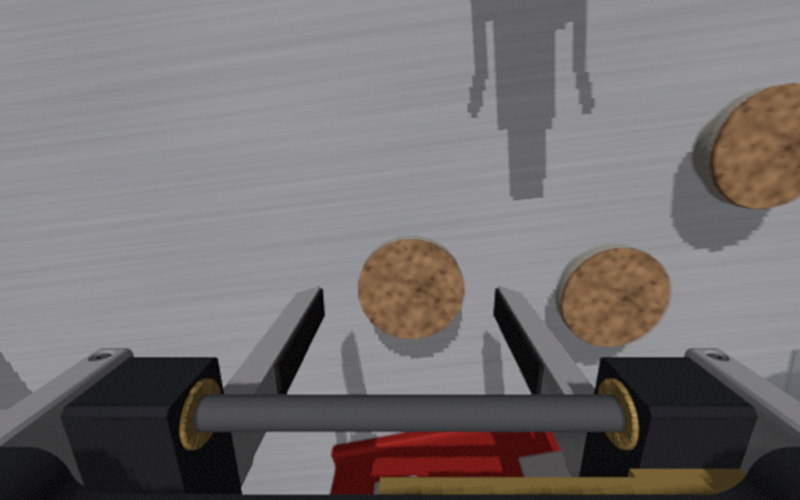

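Pot B sits between the fingers (411,288). I let the arm settle, then descend.

Emit:
drive_tool([
  {"delta_pos": [0, 0, 0], "yaw": 0, "hand": 94},
  {"delta_pos": [0, 0, 0], "yaw": 0, "hand": 94},
])

```text
clock: 16.37
eef_pos: [445.9, -61.6, 71.3]
eef_rot: [3.138, 0.0, 1.452]
wrist_force: [0.4, -0.9, -0.0]
finger_gap: 94.1
```

Emit:
drive_tool([
  {"delta_pos": [0, -1.5, -25], "yaw": 0, "hand": 94},
  {"delta_pos": [0, 0, -21.5], "yaw": 0, "hand": 94},
  {"delta_pos": [0, 0, 0], "yaw": 0, "hand": 94},
  {"delta_pos": [0, 0, 0], "yaw": 0, "hand": 94},
  {"delta_pos": [0, 0, 0], "yaw": 0, "hand": 60},
], squeeze=40)

```text
clock: 16.78
eef_pos: [445.6, -63.1, 24.2]
eef_rot: [3.139, 0.0, 1.452]
wrist_force: [-0.4, 0.8, -0.1]
finger_gap: 90.2
```

Emit:
drive_tool([
  {"delta_pos": [0, 0, 0], "yaw": 0, "hand": 60},
  {"delta_pos": [0, 0, 0], "yaw": 0, "hand": 60},
  {"delta_pos": [0, 0, 0], "yaw": 0, "hand": 60},
  {"delta_pos": [0, 0, 0], "yaw": 0, "hand": 60},
  {"delta_pos": [0, 0, 0], "yaw": 0, "hand": 60},
])

```text
clock: 17.2
eef_pos: [444.9, -63.0, 23.0]
eef_rot: [3.141, 0.0, 1.452]
wrist_force: [-2.3, 0.7, 6.3]
finger_gap: 65.1
```

Emit:
drive_tool([
  {"delta_pos": [0, 0, 15], "yaw": 0, "hand": 60},
  {"delta_pos": [0, 0, 35], "yaw": 0, "hand": 60},
  {"delta_pos": [0, 0, 40], "yaw": 0, "hand": 60},
  {"delta_pos": [0, 0, 40], "yaw": 0, "hand": 60},
  {"delta_pos": [5, 20, 30], "yaw": 0, "hand": 60},
])

```text
clock: 17.62
eef_pos: [449.5, -44.3, 185.7]
eef_rot: [3.139, 0.001, 1.45]
wrist_force: [0.1, 0.8, -1.8]
finger_gap: 65.0
```

Emit:
drive_tool([
  {"delta_pos": [7.5, 32, 20], "yaw": 0, "hand": 60},
  {"delta_pos": [7.5, 32, 20], "yaw": 0, "hand": 60},
  {"delta_pos": [7.5, 32, 20], "yaw": 0, "hand": 60},
  {"delta_pos": [7.5, 32, 20], "yaw": 0, "hand": 60},
  {"delta_pos": [7.5, 32, 20], "yaw": 0, "hand": 60},
])

```text
clock: 18.03
eef_pos: [486.9, 118.7, 283.6]
eef_rot: [3.142, -0.0, 1.452]
wrist_force: [0.1, -0.4, -0.9]
finger_gap: 65.3
```

Emit:
drive_tool([
  {"delta_pos": [7.5, 32, 0], "yaw": 0, "hand": 60},
  {"delta_pos": [7.5, 32, 0], "yaw": 0, "hand": 60},
  {"delta_pos": [7.5, 32, 0], "yaw": 0, "hand": 60},
  {"delta_pos": [7.5, 32, 0], "yaw": 0, "hand": 60},
  {"delta_pos": [7.5, 32, 0], "yaw": 0, "hand": 60},
])

```text
clock: 18.45
eef_pos: [524.5, 278.7, 282.3]
eef_rot: [-3.141, 0.0, 1.452]
wrist_force: [-0.2, -1.1, -2.0]
finger_gap: 65.5
```

Emit:
drive_tool([
  {"delta_pos": [6.4, 22, 0], "yaw": 0, "hand": 60},
  {"delta_pos": [0, 0, 0], "yaw": 0, "hand": 60},
  {"delta_pos": [0, 0, 0], "yaw": 0, "hand": 60},
  {"delta_pos": [0, 0, 0], "yaw": 0, "hand": 60},
  {"delta_pos": [0, 0, 0], "yaw": 0, "hand": 60},
], squeeze=50)

```text
clock: 18.87
eef_pos: [531.0, 298.2, 282.6]
eef_rot: [3.142, 0.0, 1.451]
wrist_force: [-0.7, 0.1, -2.1]
finger_gap: 65.2
```

```bash
python3 lid.py;python3 pots.py 12 2>/dev/null
```

```text
lid z 290.5 ctr [531.  297.5] r 33.0 tilt [-0.018  0.294] tcp [531.  298.1 282.8] d to (531.3,299): [0.3 1.6]
18.9167 [531.  298.1 282.8] [ 3.141 -0.     1.451] 65.22151947063976
scene [365. 163.] [532.1 301.4 171.2] 164 171.2
scene [265. 245.] [556.1 -80.   30. ] 92 29.7
scene [301. 257.] [650.4  -3.2  30. ] 268 30.3
scene [597. 351.] [1303.2  466.5  140.9] 7268 140.9
wrist [327. 191.] [532.7 307.6 172. ] 1725 172.0
```

View pics/wrist_12.png

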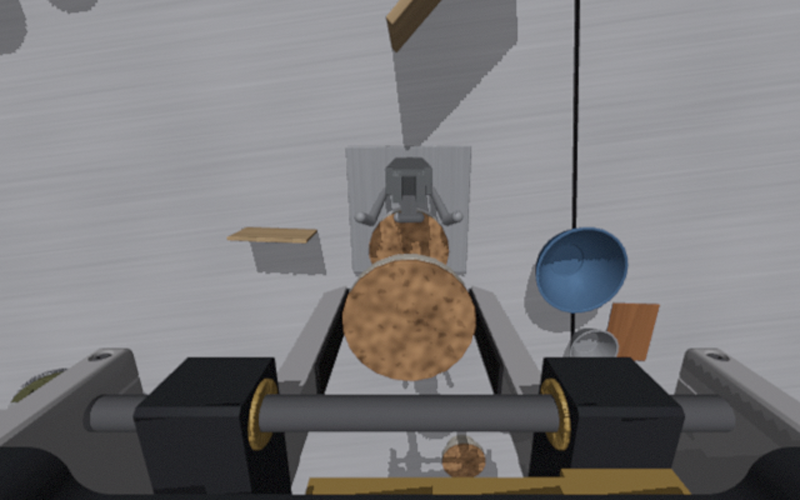

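Pot B is held level at (410,320), with pot A's lid below it. Lowering and pressing as before, 124 mm in total.

Emit:
drive_tool([
  {"delta_pos": [0.3, 1.2, -25], "yaw": 0, "hand": 60},
  {"delta_pos": [0, 0, -25], "yaw": 0, "hand": 60},
  {"delta_pos": [0, 0, -20], "yaw": 0, "hand": 60},
  {"delta_pos": [0, 0, -12], "yaw": 0, "hand": 60},
  {"delta_pos": [0, 0, 0], "yaw": 0, "hand": 60},
])

```text
clock: 19.43
eef_pos: [530.6, 299.6, 198.1]
eef_rot: [-3.138, 0.002, 1.451]
wrist_force: [-0.4, -0.5, -2.0]
finger_gap: 65.2
```

Emit:
drive_tool([
  {"delta_pos": [0, 0, -4], "yaw": 0, "hand": 60},
  {"delta_pos": [0, 0, -6], "yaw": 0, "hand": 60},
  {"delta_pos": [0, 0, -6], "yaw": 0, "hand": 60},
  {"delta_pos": [0, 0, 0], "yaw": 0, "hand": 60},
])

```text
clock: 19.77
eef_pos: [532.0, 300.5, 185.2]
eef_rot: [3.139, -0.001, 1.452]
wrist_force: [1.5, 0.3, 5.9]
finger_gap: 65.3
```

Emit:
drive_tool([
  {"delta_pos": [0, 0, -8], "yaw": 0, "hand": 60},
  {"delta_pos": [0, 0, -8], "yaw": 0, "hand": 60},
  {"delta_pos": [0, 0, -6], "yaw": 0, "hand": 60},
  {"delta_pos": [0, 0, -4], "yaw": 0, "hand": 60},
  {"delta_pos": [0, 0, 0], "yaw": 0, "hand": 60},
])

```text
clock: 20.18
eef_pos: [531.5, 300.4, 158.3]
eef_rot: [3.141, -0.0, 1.452]
wrist_force: [2.8, 0.3, 3.9]
finger_gap: 64.9
```

```bash
python3 lid.py; python3 - <<'E'
from h import *
c=manip.camera("wrist"); save("w13.png",c["frame"],1.25);print(manip.read_state()["wrist_force"])
E
```

```text
lid z 166.2 ctr [529.9 301.3] r 35.6 tilt [0.012 0.071] tcp [531.6 300.4 158.8] d to (531.3,299): [ 1.4 -2.2]
[2.02067934 0.12389889 3.4552421 ]
```

View pics/w13.png

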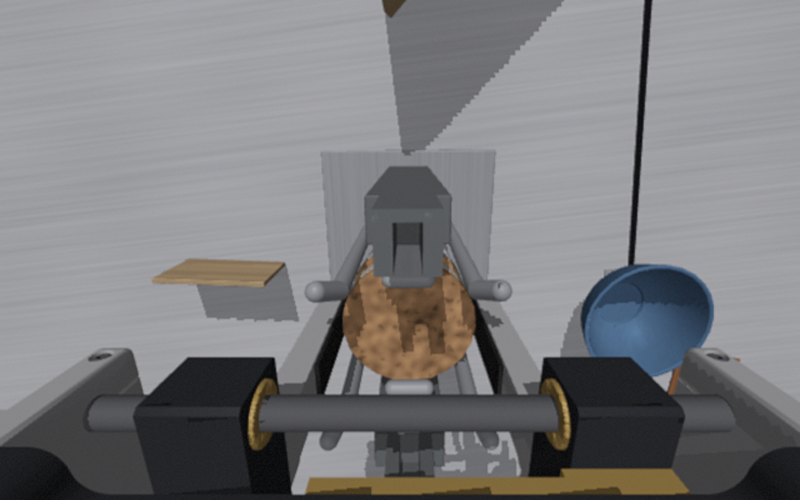

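Lid at 166.2, rollers at (410,282) and (410,387). Releasing.

Emit:
drive_tool([
  {"delta_pos": [0, 0, 0], "yaw": 0, "hand": 84},
  {"delta_pos": [0, 0, 0], "yaw": 0, "hand": 84},
  {"delta_pos": [0, 0, 0], "yaw": 0, "hand": 84},
  {"delta_pos": [0, 0, 0], "yaw": 0, "hand": 84},
  {"delta_pos": [0, 0, 12], "yaw": 0, "hand": 84},
])

```text
clock: 20.7
eef_pos: [530.4, 299.8, 168.5]
eef_rot: [-3.138, 0.002, 1.452]
wrist_force: [0.4, -0.1, -0.8]
finger_gap: 83.7
```

Emit:
drive_tool([
  {"delta_pos": [0, 0, 25], "yaw": 0, "hand": 84},
  {"delta_pos": [0, 0, 35], "yaw": 0, "hand": 84},
  {"delta_pos": [0, 0, 40], "yaw": 0, "hand": 84},
  {"delta_pos": [0, -30, 20], "yaw": 0, "hand": 94},
  {"delta_pos": [0, -35, 0], "yaw": 0, "hand": 94},
])

```text
clock: 21.12
eef_pos: [531.8, 236.2, 296.4]
eef_rot: [3.135, -0.004, 1.455]
wrist_force: [0.8, -0.4, -0.1]
finger_gap: 92.5
```

```bash
python3 pots.py 14 2>/dev/null
```

```text
21.1167 [531.8 236.2 296.4] [ 3.135 -0.004  1.455] 92.54539611973685
scene [366. 163.] [536.2 302.4 171.4] 144 171.4
scene [266. 248.] [566.9 -83.1  30. ] 221 30.0
scene [301. 257.] [650.5  -3.1  30. ] 264 30.0
scene [597. 351.] [1303.1  466.7  140.8] 7258 140.8
wrist [317. 130.] [531.8 299.7 172. ] 3161 172.0
wrist [403. 295.] [641.   -5.6  30. ] 651 30.8
wrist [365. 347.] [ 564.7 -109.6   30. ] 87 30.7
```

View pics/wrist_14.png

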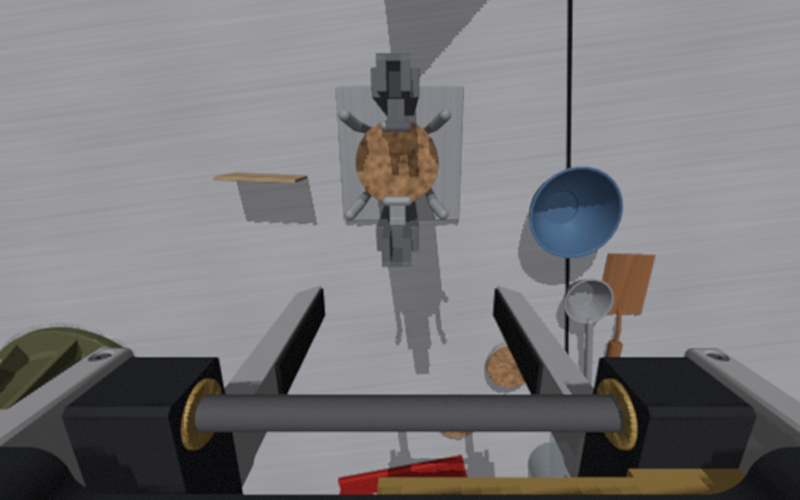

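Pot B is clipped too: lid at 172, centre (531.8, 299.7). Next is pot C at (569.3, -83.1).

Emit:
drive_tool([
  {"delta_pos": [4, -32, 0], "yaw": 0, "hand": 94},
  {"delta_pos": [4, -32, 0], "yaw": 0, "hand": 94},
  {"delta_pos": [4, -32, 0], "yaw": 0, "hand": 94},
  {"delta_pos": [4, -32, 0], "yaw": 0, "hand": 94},
  {"delta_pos": [4, -32, 0], "yaw": 0, "hand": 94},
])

```text
clock: 21.63
eef_pos: [551.1, 74.2, 291.1]
eef_rot: [3.142, -0.0, 1.452]
wrist_force: [0.0, 0.4, 0.1]
finger_gap: 94.0
```

Emit:
drive_tool([
  {"delta_pos": [4, -32, 0], "yaw": 0, "hand": 94},
  {"delta_pos": [4, -32, -15], "yaw": 0, "hand": 94},
  {"delta_pos": [4, -32, -15], "yaw": 0, "hand": 94},
  {"delta_pos": [3, -31, -20], "yaw": 0, "hand": 94},
  {"delta_pos": [3, -31, -20], "yaw": 0, "hand": 94},
])

```text
clock: 22.05
eef_pos: [569.3, -84.0, 220.4]
eef_rot: [3.141, -0.0, 1.452]
wrist_force: [1.2, 0.3, -0.5]
finger_gap: 94.2
```

Emit:
drive_tool([
  {"delta_pos": [0, 0, -38], "yaw": 0, "hand": 94},
  {"delta_pos": [0, 0, -40], "yaw": 0, "hand": 94},
  {"delta_pos": [0, 0, -40], "yaw": 0, "hand": 94},
  {"delta_pos": [0, 0, -30], "yaw": 0, "hand": 94},
  {"delta_pos": [0, 0, 0], "yaw": 0, "hand": 94},
])

```text
clock: 22.47
eef_pos: [566.5, -81.9, 67.0]
eef_rot: [-3.132, -0.001, 1.452]
wrist_force: [-0.8, -0.2, 0.1]
finger_gap: 93.9
```

Emit:
drive_tool([
  {"delta_pos": [0, 0, 0], "yaw": 0, "hand": 94},
  {"delta_pos": [0, 0, 0], "yaw": 0, "hand": 94},
  {"delta_pos": [0, 0, 0], "yaw": 0, "hand": 94},
])

```text
clock: 22.72
eef_pos: [570.6, -82.8, 75.1]
eef_rot: [3.138, 0.0, 1.452]
wrist_force: [-0.2, 0.1, 0.5]
finger_gap: 94.1
```

```bash
python3 pots.py 15 2>/dev/null
```

```text
22.7167 [570.6 -82.8  75.1] [3.138 0.    1.452] 94.10111824464012
scene [365. 163.] [531.7 301.4 171.4] 148 171.4
scene [301. 257.] [650.5  -3.2  30. ] 268 30.2
scene [597. 352.] [1303.3  464.8  140.8] 7374 140.8
wrist [425. 107.] [649.7  -2.8  30. ] 7159 31.0
wrist [324. 225.] [568.6 -82.8  30. ] 4980 30.9
wrist [154. 332.] [526.3 -50.7 174.1] 568 174.1
wrist [499. 333.] [620.2 -61.7 174.9] 664 174.9
wrist [443. 387.] [601.5 -68.2 183.7] 4797 183.7
```

View pics/wrist_15.png

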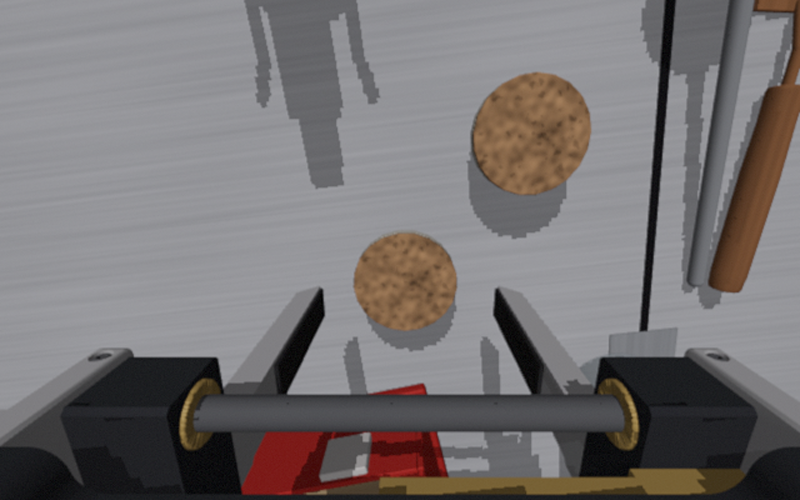

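Pot C is centred at (405,280), and the fingers are clear of pot D and the ladle. Descending 51 and gripping.

Emit:
drive_tool([
  {"delta_pos": [-1, 0, -28], "yaw": 0, "hand": 94},
  {"delta_pos": [0, 0, -23], "yaw": 0, "hand": 94},
  {"delta_pos": [0, 0, 0], "yaw": 0, "hand": 94},
  {"delta_pos": [0, 0, 0], "yaw": 0, "hand": 94},
  {"delta_pos": [0, 0, 0], "yaw": 0, "hand": 60},
], squeeze=40)

```text
clock: 23.23
eef_pos: [569.1, -82.9, 23.2]
eef_rot: [3.14, 0.0, 1.452]
wrist_force: [0.2, -0.6, 0.3]
finger_gap: 90.4
```

Emit:
drive_tool([
  {"delta_pos": [0, 0, 0], "yaw": 0, "hand": 60},
  {"delta_pos": [0, 0, 0], "yaw": 0, "hand": 60},
  {"delta_pos": [0, 0, 0], "yaw": 0, "hand": 60},
  {"delta_pos": [0, 0, 0], "yaw": 0, "hand": 60},
  {"delta_pos": [0, 0, 0], "yaw": 0, "hand": 60},
])

```text
clock: 23.65
eef_pos: [568.6, -82.8, 22.1]
eef_rot: [3.141, 0.0, 1.452]
wrist_force: [-0.9, 0.7, 5.9]
finger_gap: 65.5
```

Emit:
drive_tool([
  {"delta_pos": [0, 0, 15], "yaw": 0, "hand": 60},
  {"delta_pos": [0, 0, 35], "yaw": 0, "hand": 60},
  {"delta_pos": [0, 0, 40], "yaw": 0, "hand": 60},
  {"delta_pos": [0, 0, 40], "yaw": 0, "hand": 60},
  {"delta_pos": [-1, 20, 30], "yaw": 0, "hand": 60},
])

```text
clock: 24.07
eef_pos: [567.6, -64.6, 184.8]
eef_rot: [3.139, 0.001, 1.45]
wrist_force: [1.3, -0.1, -0.6]
finger_gap: 65.2
```

Emit:
drive_tool([
  {"delta_pos": [-3.3, 33, 20], "yaw": 0, "hand": 60},
  {"delta_pos": [-3.3, 33, 20], "yaw": 0, "hand": 60},
  {"delta_pos": [-3.3, 33, 20], "yaw": 0, "hand": 60},
  {"delta_pos": [-3.3, 33, 20], "yaw": 0, "hand": 60},
  {"delta_pos": [-3.3, 33, 20], "yaw": 0, "hand": 60},
])

```text
clock: 24.48
eef_pos: [550.1, 103.8, 282.5]
eef_rot: [-3.141, 0.0, 1.452]
wrist_force: [0.3, -0.7, -1.0]
finger_gap: 65.3
```

Emit:
drive_tool([
  {"delta_pos": [-3.3, 33, 0], "yaw": 0, "hand": 60},
  {"delta_pos": [-3.3, 33, 0], "yaw": 0, "hand": 60},
  {"delta_pos": [-3.3, 33, 0], "yaw": 0, "hand": 60},
  {"delta_pos": [-3.3, 33, 0], "yaw": 0, "hand": 60},
  {"delta_pos": [-3.3, 33, 0], "yaw": 0, "hand": 60},
])

```text
clock: 24.9
eef_pos: [533.7, 268.9, 281.4]
eef_rot: [-3.141, 0.0, 1.452]
wrist_force: [0.3, -0.3, -0.9]
finger_gap: 65.2
```

Emit:
drive_tool([
  {"delta_pos": [-3.4, 31, 0], "yaw": 0, "hand": 60},
  {"delta_pos": [0, 0, 0], "yaw": 0, "hand": 60},
  {"delta_pos": [0, 0, 0], "yaw": 0, "hand": 60},
  {"delta_pos": [0, 0, 0], "yaw": 0, "hand": 60},
  {"delta_pos": [0, 0, 0], "yaw": 0, "hand": 60},
], squeeze=50)

```text
clock: 25.32
eef_pos: [531.2, 297.3, 281.5]
eef_rot: [-3.142, 0.0, 1.451]
wrist_force: [0.5, -0.6, -0.9]
finger_gap: 64.9
```

```bash
python3 lid.py;python3 pots.py 16 2>/dev/null
```

```text
lid z 290.2 ctr [531.4 296.3] r 32.9 tilt [-0.01   0.258] tcp [531.2 297.2 281.6] d to (531.3,299): [-0.1  2.8]
25.3667 [531.2 297.2 281.6] [3.141 0.    1.45 ] 65.14533530713835
scene [365. 163.] [532.6 301.5 171.5] 164 171.5
scene [301. 257.] [650.3  -3.   30. ] 263 29.9
scene [598. 351.] [1303.   466.9  140.8] 7238 140.8
wrist [327. 190.] [533.  308.2 171.9] 1939 171.9
```

View pics/wrist_16.png

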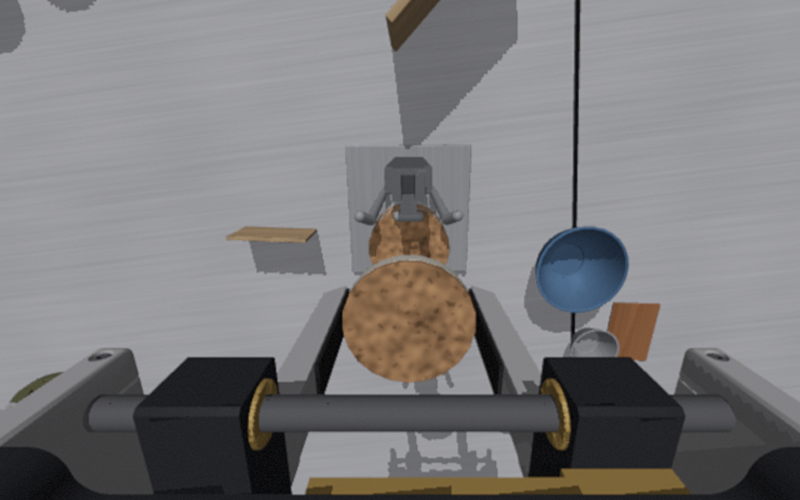

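Pot C is held level. Lowering 124 mm with +1.8 in y.

Emit:
drive_tool([
  {"delta_pos": [0, 1.8, -25], "yaw": 0, "hand": 60},
  {"delta_pos": [0, 0, -25], "yaw": 0, "hand": 60},
  {"delta_pos": [0, 0, -20], "yaw": 0, "hand": 60},
  {"delta_pos": [0, 0, -12], "yaw": 0, "hand": 60},
  {"delta_pos": [0, 0, 0], "yaw": 0, "hand": 60},
])

```text
clock: 25.88
eef_pos: [530.3, 299.3, 197.0]
eef_rot: [-3.138, 0.002, 1.451]
wrist_force: [0.3, -0.5, -0.8]
finger_gap: 65.3
```

Emit:
drive_tool([
  {"delta_pos": [0, 0, -4], "yaw": 0, "hand": 60},
  {"delta_pos": [0, 0, -6], "yaw": 0, "hand": 60},
  {"delta_pos": [0, 0, -6], "yaw": 0, "hand": 60},
  {"delta_pos": [0, 0, 0], "yaw": 0, "hand": 60},
])

```text
clock: 26.22
eef_pos: [531.6, 300.3, 184.4]
eef_rot: [3.139, -0.001, 1.452]
wrist_force: [0.5, 0.4, 6.9]
finger_gap: 64.9
```

Emit:
drive_tool([
  {"delta_pos": [0, 0, -8], "yaw": 0, "hand": 60},
  {"delta_pos": [0, 0, -8], "yaw": 0, "hand": 60},
  {"delta_pos": [0, 0, -6], "yaw": 0, "hand": 60},
  {"delta_pos": [0, 0, -4], "yaw": 0, "hand": 60},
  {"delta_pos": [0, 0, 0], "yaw": 0, "hand": 60},
])

```text
clock: 26.63
eef_pos: [531.4, 300.2, 157.7]
eef_rot: [3.14, -0.001, 1.452]
wrist_force: [3.1, 1.3, 5.2]
finger_gap: 65.2
```

```bash
python3 lid.py; python3 - <<'E'
from h import *
c=manip.camera("wrist"); save("w17.png",c["frame"],1.25);print(manip.read_state()["wrist_force"])
E
```

```text
lid z 166.5 ctr [531.5 299. ] r 33.0 tilt [-0.006  0.113] tcp [531.5 300.2 158.1] d to (531.3,299): [-0.2  0.1]
[2.34625609 0.52435791 4.413912  ]
```

View pics/w17.png

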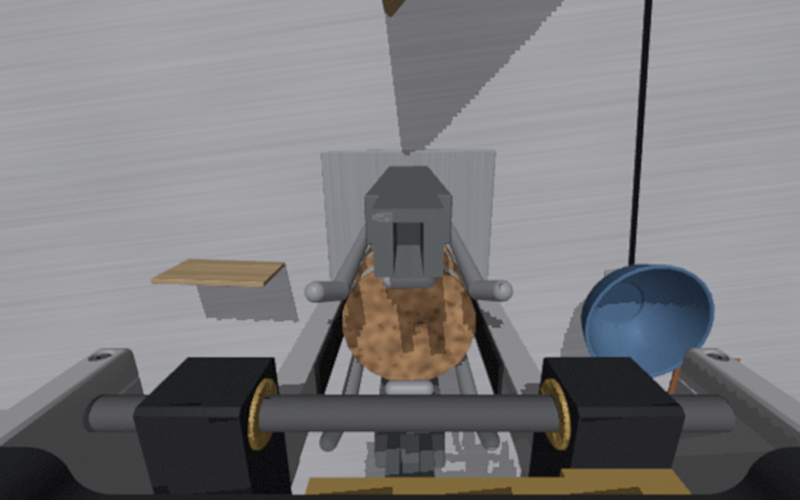

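Lid at 166.5 and clips over it as before. Releasing.

Emit:
drive_tool([
  {"delta_pos": [0, 0, 0], "yaw": 0, "hand": 84},
  {"delta_pos": [0, 0, 0], "yaw": 0, "hand": 84},
  {"delta_pos": [0, 0, 0], "yaw": 0, "hand": 84},
  {"delta_pos": [0, 0, 0], "yaw": 0, "hand": 84},
  {"delta_pos": [0, 0, 12], "yaw": 0, "hand": 84},
])

```text
clock: 27.15
eef_pos: [529.9, 299.7, 167.5]
eef_rot: [-3.138, 0.002, 1.452]
wrist_force: [-0.6, -0.3, -0.5]
finger_gap: 84.1
```

Emit:
drive_tool([
  {"delta_pos": [0, 0, 25], "yaw": 0, "hand": 84},
  {"delta_pos": [0, 0, 35], "yaw": 0, "hand": 84},
  {"delta_pos": [0, 0, 40], "yaw": 0, "hand": 84},
  {"delta_pos": [0, -30, 20], "yaw": 0, "hand": 94},
  {"delta_pos": [0, -35, 0], "yaw": 0, "hand": 94},
])

```text
clock: 27.57
eef_pos: [531.4, 236.0, 295.4]
eef_rot: [3.135, -0.004, 1.455]
wrist_force: [1.4, -0.9, 0.1]
finger_gap: 92.5
```

```bash
python3 pots.py 18 2>/dev/null
```

```text
27.5667 [531.4 236.  295.4] [ 3.135 -0.004  1.455] 92.50515371050513
scene [366. 163.] [535.5 301.7 171. ] 139 171.0
scene [301. 257.] [650.8  -3.   30. ] 261 30.1
scene [598. 351.] [1302.9  467.4  140.9] 7216 140.9
wrist [318. 130.] [531.9 299.5 172. ] 3181 172.0
wrist [403. 295.] [640.7  -5.6  30. ] 643 30.8
```

View pics/wrist_18.png

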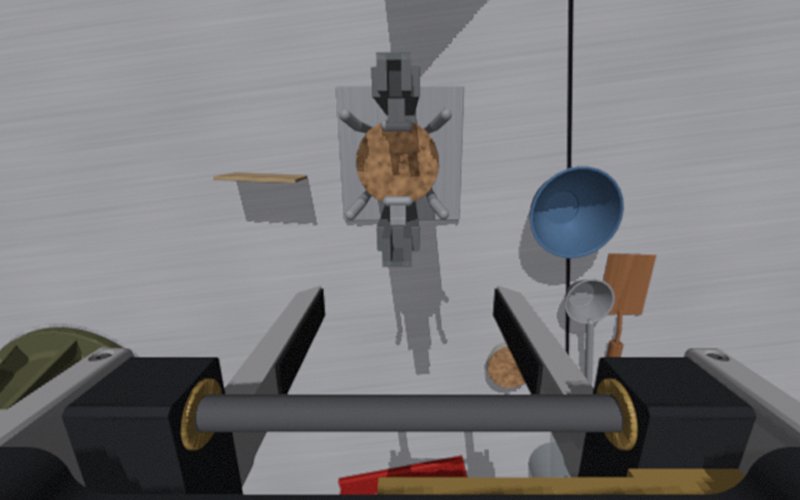

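Three clipped; lid at 172, centre (531.9, 299.5). The last one is D at (650.6, -3.2). First I check the ladle and bowl clearance for the +x finger.

```bash
python3 - <<'E'
from h import *
c=manip.camera("wrist"); w=cloud(c)
m=(w[...,2]>5)&(w[...,2]<120)&(w[...,0]>680)&(w[...,0]<820)&(w[...,1]>-70)&(w[...,1]<250)
for y in range(-70,250,20):
    q=w[m&(abs(w[...,1]-y)<10)]
    if len(q): print(y,q[:,0].min().round(),len(q), q[:,2].max().round())
c=manip.camera("scene"); w=cloud(c)
m=(w[...,2]>5)&(w[...,2]<120)&(w[...,0]>684)&(w[...,0]<820)&(w[...,1]>-120)&(w[...,1]<250)
for y in range(-110,250,20):
    q=w[m&(abs(w[...,1]-y)<10)]
    if len(q): print('s',y,q[:,0].min().round(),len(q), q[:,2].max().round())
E
```

```text
-50 761.0 22 21.0
-30 759.0 54 23.0
-10 758.0 119 26.0
10 757.0 151 28.0
30 755.0 102 31.0
50 737.0 193 34.0
70 726.0 432 31.0
90 725.0 238 31.0
110 730.0 165 31.0
130 792.0 28 6.0
150 717.0 19 53.0
170 685.0 847 53.0
190 680.0 966 53.0
210 681.0 886 53.0
230 680.0 810 53.0
s -110 690.0 72 23.0
s -90 708.0 77 22.0
s -70 687.0 79 25.0
s -50 698.0 82 24.0
s -30 707.0 69 25.0
s -10 691.0 76 30.0
s 10 720.0 56 29.0
s 30 685.0 44 33.0
s 50 689.0 51 34.0
s 70 699.0 63 31.0
s 90 691.0 92 32.0
s 110 689.0 114 33.0
s 130 695.0 18 8.0
s 150 697.0 13 11.0
s 170 690.0 85 56.0
s 190 684.0 131 54.0
s 210 684.0 132 54.0
s 230 685.0 170 52.0
```

Handle is at x ≥ 757 and the finger back reaches 710, so that is clear. Going to D.

Emit:
drive_tool([
  {"delta_pos": [14.7, -30, 0], "yaw": 0, "hand": 94},
  {"delta_pos": [14.7, -30, 0], "yaw": 0, "hand": 94},
  {"delta_pos": [14.7, -30, 0], "yaw": 0, "hand": 94},
  {"delta_pos": [14.7, -30, 0], "yaw": 0, "hand": 94},
  {"delta_pos": [14.7, -30, -10], "yaw": 0, "hand": 94},
])

```text
clock: 28.18
eef_pos: [605.4, 84.7, 281.0]
eef_rot: [3.139, -0.001, 1.453]
wrist_force: [0.3, 0.2, 0.3]
finger_gap: 93.8
```

Emit:
drive_tool([
  {"delta_pos": [14.7, -30, -20], "yaw": 0, "hand": 94},
  {"delta_pos": [14.7, -30, -20], "yaw": 0, "hand": 94},
  {"delta_pos": [14.7, -29, -20], "yaw": 0, "hand": 94},
  {"delta_pos": [0, 0, -38], "yaw": 0, "hand": 94},
  {"delta_pos": [0, 0, -40], "yaw": 0, "hand": 94},
])

```text
clock: 28.6
eef_pos: [649.4, -4.6, 140.6]
eef_rot: [3.14, -0.0, 1.45]
wrist_force: [0.5, 0.6, -0.4]
finger_gap: 94.0
```

Emit:
drive_tool([
  {"delta_pos": [0, 0, -40], "yaw": 0, "hand": 94},
  {"delta_pos": [0, 0, -30], "yaw": 0, "hand": 94},
  {"delta_pos": [0, 0, 0], "yaw": 0, "hand": 94},
  {"delta_pos": [0, 0, 0], "yaw": 0, "hand": 94},
  {"delta_pos": [0, 0, 0], "yaw": 0, "hand": 94},
])

```text
clock: 29.02
eef_pos: [649.7, -3.4, 73.8]
eef_rot: [3.139, -0.0, 1.452]
wrist_force: [1.1, -0.9, 0.9]
finger_gap: 94.2
```

```bash
python3 pots.py 19 2>/dev/null
```

```text
29.0167 [649.7  -3.4  73.8] [ 3.139 -0.     1.452] 94.1634401927056
scene [365. 163.] [531.7 301.1 171.4] 153 171.4
scene [296. 259.] [649.2 -20.6  30. ] 85 29.4
scene [597. 352.] [1303.9  463.5  140.7] 7455 140.7
wrist [326. 224.] [650.   -2.8  30. ] 5027 30.9
wrist [155. 331.] [605.9  28.4 173.1] 769 173.1
wrist [498. 331.] [699.6  17.6 173.8] 807 173.8
wrist [459. 387.] [684.8  10.9 183.2] 4446 183.2
```

View pics/wrist_19.png

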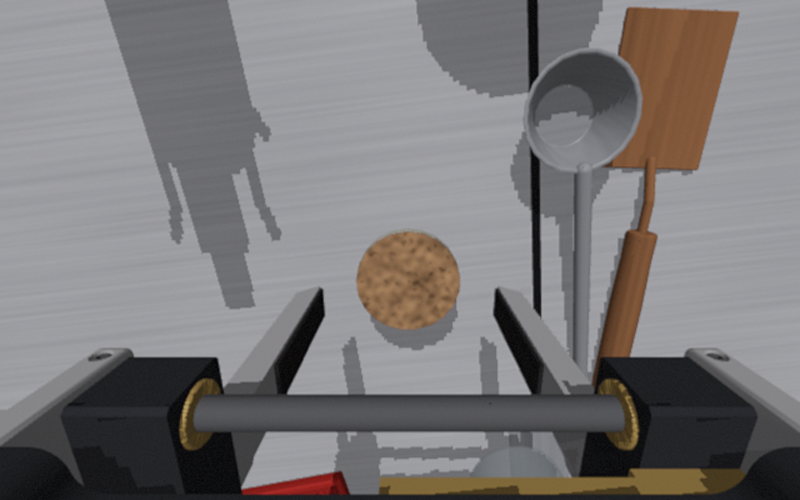

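Pot D is centred at (408,280), with the ladle handle outside the right finger (582,300). Descending 50 and gripping.

Emit:
drive_tool([
  {"delta_pos": [0.7, 0.4, -28], "yaw": 0, "hand": 94},
  {"delta_pos": [0, 0, -22], "yaw": 0, "hand": 94},
  {"delta_pos": [0, 0, 0], "yaw": 0, "hand": 94},
  {"delta_pos": [0, 0, 0], "yaw": 0, "hand": 94},
  {"delta_pos": [0, 0, 0], "yaw": 0, "hand": 60},
], squeeze=40)

```text
clock: 29.53
eef_pos: [650.3, -3.5, 23.8]
eef_rot: [3.139, -0.0, 1.452]
wrist_force: [-0.7, 0.2, 0.3]
finger_gap: 90.3
```

Emit:
drive_tool([
  {"delta_pos": [0, 0, 0], "yaw": 0, "hand": 60},
  {"delta_pos": [0, 0, 0], "yaw": 0, "hand": 60},
  {"delta_pos": [0, 0, 0], "yaw": 0, "hand": 60},
  {"delta_pos": [0, 0, 0], "yaw": 0, "hand": 60},
  {"delta_pos": [0, 0, 0], "yaw": 0, "hand": 60},
])

```text
clock: 29.95
eef_pos: [649.5, -3.5, 22.2]
eef_rot: [3.141, -0.0, 1.452]
wrist_force: [-0.1, 0.1, 6.0]
finger_gap: 65.2
```

Emit:
drive_tool([
  {"delta_pos": [0, 0, 15], "yaw": 0, "hand": 60},
  {"delta_pos": [0, 0, 35], "yaw": 0, "hand": 60},
  {"delta_pos": [0, 0, 40], "yaw": 0, "hand": 60},
  {"delta_pos": [0, 0, 40], "yaw": 0, "hand": 60},
  {"delta_pos": [0, 0, 40], "yaw": 0, "hand": 60},
])

```text
clock: 30.37
eef_pos: [648.7, -3.4, 193.2]
eef_rot: [-3.141, -0.0, 1.452]
wrist_force: [0.9, 0.5, -0.7]
finger_gap: 65.2
```

Emit:
drive_tool([
  {"delta_pos": [-5, 15, 35], "yaw": 0, "hand": 60},
  {"delta_pos": [-13, 32, 20], "yaw": 0, "hand": 60},
  {"delta_pos": [-13, 32, 20], "yaw": 0, "hand": 60},
  {"delta_pos": [-13, 32, 15], "yaw": 0, "hand": 60},
  {"delta_pos": [-13, 32, 0], "yaw": 0, "hand": 60},
])

```text
clock: 30.78
eef_pos: [592.0, 140.9, 285.0]
eef_rot: [3.137, -0.001, 1.451]
wrist_force: [0.9, 1.1, -1.2]
finger_gap: 65.4
```

Emit:
drive_tool([
  {"delta_pos": [-13, 32, 0], "yaw": 0, "hand": 60},
  {"delta_pos": [-13, 32, 0], "yaw": 0, "hand": 60},
  {"delta_pos": [-13, 32, 0], "yaw": 0, "hand": 60},
  {"delta_pos": [-13, 32, 0], "yaw": 0, "hand": 60},
  {"delta_pos": [-10, 30.5, 0], "yaw": 0, "hand": 60},
])

```text
clock: 31.2
eef_pos: [529.0, 299.6, 281.5]
eef_rot: [-3.141, 0.0, 1.452]
wrist_force: [-0.3, 0.5, 0.1]
finger_gap: 65.3
```

Emit:
drive_tool([
  {"delta_pos": [0, 0, 0], "yaw": 0, "hand": 60},
  {"delta_pos": [0, 0, 0], "yaw": 0, "hand": 60},
  {"delta_pos": [0, 0, 0], "yaw": 0, "hand": 60},
  {"delta_pos": [0, 0, 0], "yaw": 0, "hand": 60},
], squeeze=50)

```text
clock: 31.53
eef_pos: [530.6, 297.1, 281.4]
eef_rot: [-3.142, 0.0, 1.451]
wrist_force: [0.2, -0.2, -0.8]
finger_gap: 65.1
```

```bash
python3 lid.py;python3 pots.py 20 2>/dev/null
```

```text
lid z 290.1 ctr [531. 297.] r 33.0 tilt [-0.001  0.235] tcp [530.6 297.  281.4] d to (531.3,299): [0.3 2.1]
31.5833 [530.6 297.  281.4] [-3.142  0.     1.45 ] 65.26681578682991
scene [365. 163.] [532.9 301.2 171.8] 162 171.8
scene [598. 351.] [1302.7  468.4  140.8] 7159 140.8
wrist [327. 188.] [533.2 309.7 171.9] 1972 171.9
```

View pics/wrist_20.png

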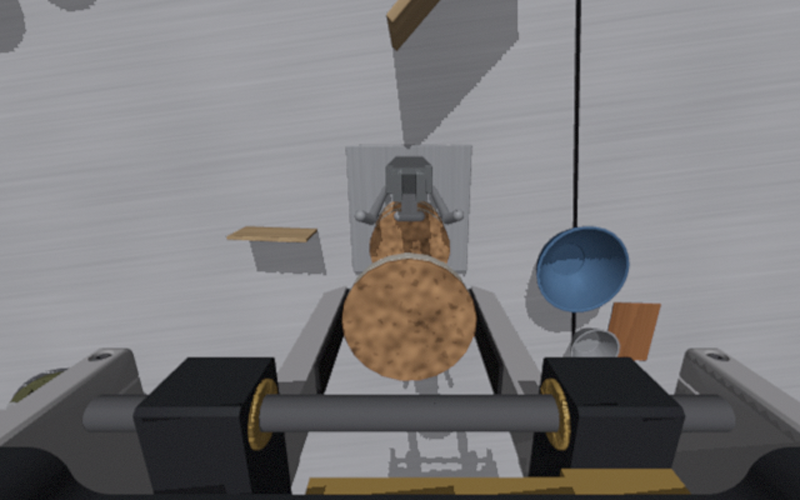

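Pot D is held level over the well. Lowering and pressing 124 mm.

Emit:
drive_tool([
  {"delta_pos": [0.4, 1.7, -25], "yaw": 0, "hand": 60},
  {"delta_pos": [0, 0, -25], "yaw": 0, "hand": 60},
  {"delta_pos": [0, 0, -20], "yaw": 0, "hand": 60},
  {"delta_pos": [0, 0, -12], "yaw": 0, "hand": 60},
  {"delta_pos": [0, 0, 0], "yaw": 0, "hand": 60},
], squeeze=55)

```text
clock: 32.1
eef_pos: [530.1, 298.9, 197.0]
eef_rot: [-3.138, 0.002, 1.451]
wrist_force: [0.4, 0.3, -0.5]
finger_gap: 64.8
```

Emit:
drive_tool([
  {"delta_pos": [0, 0, -4], "yaw": 0, "hand": 60},
  {"delta_pos": [0, 0, -6], "yaw": 0, "hand": 60},
  {"delta_pos": [0, 0, -6], "yaw": 0, "hand": 60},
  {"delta_pos": [0, 0, 0], "yaw": 0, "hand": 60},
])

```text
clock: 32.43
eef_pos: [531.3, 299.9, 184.6]
eef_rot: [3.139, -0.002, 1.452]
wrist_force: [0.6, -0.2, 6.8]
finger_gap: 64.8
```

Emit:
drive_tool([
  {"delta_pos": [0, 0, -8], "yaw": 0, "hand": 60},
  {"delta_pos": [0, 0, -8], "yaw": 0, "hand": 60},
  {"delta_pos": [0, 0, -6], "yaw": 0, "hand": 60},
  {"delta_pos": [0, 0, -4], "yaw": 0, "hand": 60},
  {"delta_pos": [0, 0, 0], "yaw": 0, "hand": 60},
])

```text
clock: 32.85
eef_pos: [531.3, 299.8, 158.1]
eef_rot: [3.139, -0.001, 1.452]
wrist_force: [1.0, 1.1, 6.7]
finger_gap: 64.9
```

```bash
python3 lid.py; python3 - <<'E'
from h import *
c=manip.camera("wrist"); save("w21.png",c["frame"],1.25);print(manip.read_state()["wrist_force"])
E
```

```text
lid z 166.9 ctr [531.8 299.5] r 33.2 tilt [-0.002  0.063] tcp [531.3 299.9 158.5] d to (531.3,299): [-0.5 -0.4]
[ 0.44502529 -0.09175336  6.00615276]
```

View pics/w21.png

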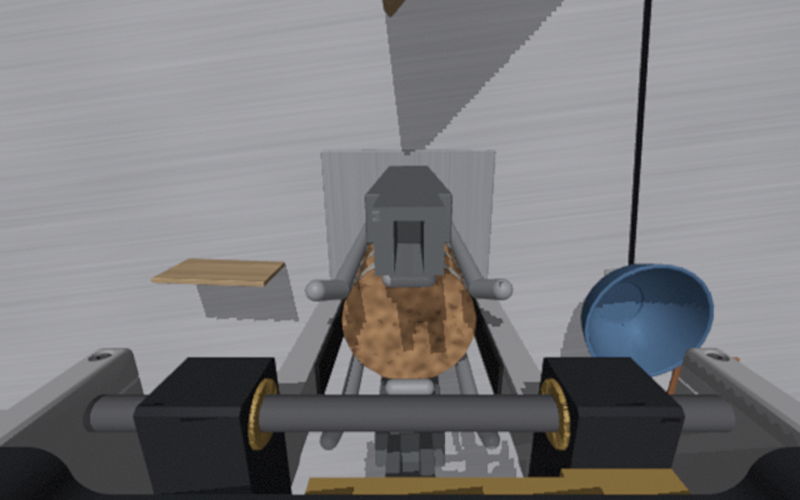

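Lid at 166.9 with the rollers over it. Releasing, backing off and doing a full final check.

Emit:
drive_tool([
  {"delta_pos": [0, 0, -1], "yaw": 0, "hand": 60},
  {"delta_pos": [0, 0, 0], "yaw": 0, "hand": 84},
  {"delta_pos": [0, 0, 0], "yaw": 0, "hand": 84},
  {"delta_pos": [0, 0, 0], "yaw": 0, "hand": 84},
  {"delta_pos": [0, 0, 0], "yaw": 0, "hand": 84},
])

```text
clock: 33.37
eef_pos: [530.6, 299.7, 156.4]
eef_rot: [-3.141, 0.0, 1.452]
wrist_force: [0.6, -0.3, -0.3]
finger_gap: 83.3
```

Emit:
drive_tool([
  {"delta_pos": [0, 0, 15], "yaw": 0, "hand": 84},
  {"delta_pos": [0, 0, 30], "yaw": 0, "hand": 84},
  {"delta_pos": [0, 0, 38], "yaw": 0, "hand": 84},
  {"delta_pos": [0, 0, 40], "yaw": 0, "hand": 84},
  {"delta_pos": [0, -35, 20], "yaw": 0, "hand": 94},
])

```text
clock: 33.78
eef_pos: [530.5, 268.0, 303.8]
eef_rot: [3.138, -0.003, 1.456]
wrist_force: [1.0, -0.3, -0.3]
finger_gap: 88.1
```

Emit:
drive_tool([
  {"delta_pos": [0, -35, 20], "yaw": 0, "hand": 94},
  {"delta_pos": [0, -35, 20], "yaw": 0, "hand": 94},
  {"delta_pos": [0, -35, 20], "yaw": 0, "hand": 94},
  {"delta_pos": [0, 0, 0], "yaw": 0, "hand": 94},
  {"delta_pos": [0, 0, 0], "yaw": 0, "hand": 94},
])

```text
clock: 34.2
eef_pos: [530.9, 158.5, 360.6]
eef_rot: [3.14, -0.001, 1.449]
wrist_force: [-0.5, 0.9, -0.7]
finger_gap: 93.9
```

```bash
python3 pots.py 22 2>/dev/null; python3 - <<'E'
from h import *
c=manip.camera("side"); save("sd22.png",c["frame"][150:320,190:470],2.8)
c=manip.camera("scene"); w=cloud(c)
m=(cork(c)>0)&(abs(w[...,0]-478)<110)&(abs(w[...,1]+261)<75)
q=w[m];print("board in box",len(q),np.nanpercentile(q,[2,50,98],axis=0).round())
E
```

```text
34.2 [530.9 158.5 360.6] [ 3.140e+00 -1.000e-03  1.449e+00] 93.89825441814818
scene [365. 163.] [532.8 301.4 171.7] 158 171.7
scene [598. 351.] [1302.8  468.6  140.9] 7156 140.9
wrist [313.  63.] [532.2 298.9 172. ] 2626 172.0
board in box 138 [[ 379. -277.    9.]
 [ 470. -261.   48.]
 [ 538. -250.   87.]]
```

View pics/wrist_22.png

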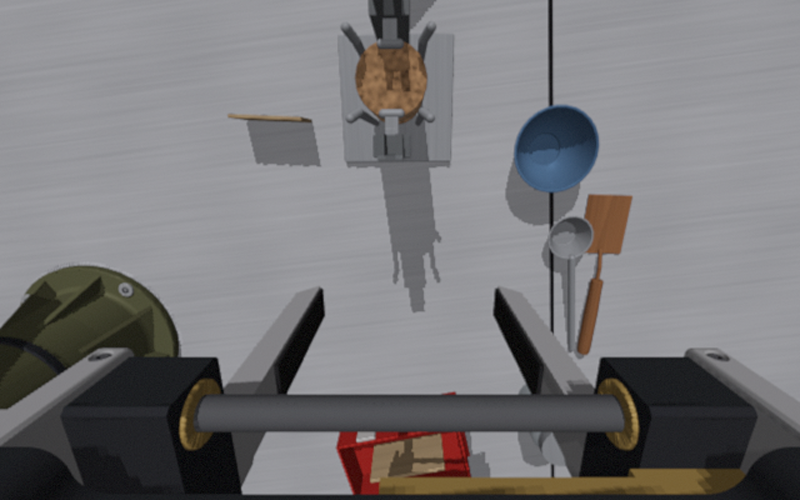

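View pics/sd22.png

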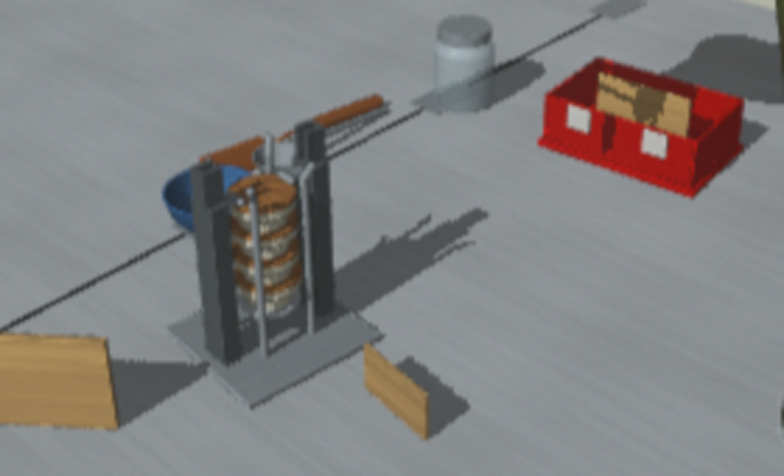

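View pics/scene_22.png

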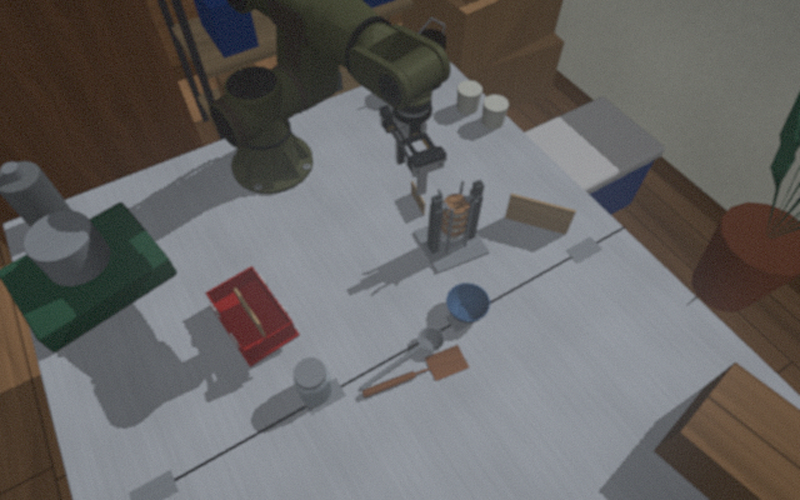

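Final views: four pots are stacked under the clips (side crop (265,240)), and the board stands on edge inside the red box (side crop (645,100)). No pots are left on the table, and the bowl, ladle, spatula and jar are where they were. The arm is clear, so I hand in.

```bash
python3 -c "
from cell import manip
print(manip.sign_off())"
```

```text
the job is handed in; nothing more can be done
None
```

I slid the travel board up out of its slots and set it in the red box. Then I loaded all four pots I found on the table into the well, pressing each down until the clips snapped over its lid. I handed the job in at about 34 s on the robot's clock; no verdict is reported.

Last checks before handing in:
- **Pots:** the top lid is at 172 mm, about 1 mm from the measured well axis, with both rollers over it. The side view shows four pots stacked upright. No fifth pot was seen in any view, and none was knocked aside.
- **Board:** it stands on edge in the red box rather than lying flat. Its centre is near (470, -261) and about 48 mm high, under the 60 mm limit.
- **Bystanders:** the jar, bowl, spatula and ladle looked unmoved in the pictures. I did not measure their displacement.
- **Robot:** the gripper was open and well clear of everything.

Two measurements disagreed:
- **Side camera:** it read about 5 to 10 mm off the other two in the table plane, so I used the scene and wrist cameras.
- **Lid tilt:** my fit gave false values of 0.06 to 0.29. For the first pot, height readings across the lid showed it level. For the other three I relied on the pictures.

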